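# Load spare battery packs into a bench logger behind a snap-tab door

### The arm

A 6-joint arm with a two-finger parallel gripper is mounted at the origin on a cart in front of the work surface, level with it; the furniture and walls round the work are solid. World frame = base frame: x ahead of the robot, y to its left, z up, the work surface at z = 0. Lengths are in m, angles in rad, forces in N, time in s.
With the tool pointing down it reaches from about 0.3 to 0.875 m from the base axis. Payload 6.4 kg.
Tool frame: the origin (TCP) lies midway between the tips of the shut fingers; the grasp point (between the pads) lies 19 mm behind it; z points along the fingers, y is the direction in which the jaws open and shut (so a half turn about z gives the same grasp; the last joint's range is limited). The gripper opens to 85 mm and grips with 20 to 120 N. Pads are 22 mm wide; open, the fingers measure 114 mm over their backs; the gripper's body (76 mm by 85 mm) begins 54 mm behind the grasp point. The pads swing forward as they close: fully open they stand 13 mm farther back than shut.
Start: joints at [0.928, 0.181, 1.607, -0, 1.354, -0.206], TCP at [0.243, 0.521, 0.231] pointing down, gripper open.
Joint ranges: [-2.99, 2.99], [-0.89, 2.07], [0.3, 2.58], [-1.14, 4.28], [0, 2.63], [-3.12, 3.12]. Speed limits (rad/s): [2.57, 2.57, 3.01, 3.14, 3.14, 3.14].

### API

Orientations are given as a unit quaternion [x, y, z, w].
In Python, from station import sensors, camera, job gives the robot as it stands. The module is installed in compiled form; this text tells all that it offers.
- The arm moves only by the tool carry_out, never from a script. Its argument "steps" is one flat list of numbers, 7 for each row, row after row: the shift along the tool's x, y, z in mm, then the turn, a rotation vector about the tool's x, y, z in degrees, then the finger opening in mm, from 0 to 85.4. In form: [x, y, z, ax, ay, az, jaw, x, y, z, ax, ay, az, jaw, ...]. A call has 1 to 20 rows; each row shifts and turns the commanded pose from where the row before left it, along the tool's axes as they then stand; what a row does not reach is not made up. A row lasts 1/10 s, in which the tool goes at most 50 mm and 8.59 degrees, less where a joint would pass 70% of its speed; a pose out of reach is approached as far as the arm can. A call with a gripper value outside its range is refused whole. The fingers move at their own pace and stop on an object; the grip force is fixed at half the most. Time passes only in rows, so rows that do not move let the fingers close. It gives the time, the measured TCP pose, the force and the opening at its end, in the units of the state.
- sensors.observe(): the state, without advancing time (a new reading comes with each control period).
- camera(name): name is "side" or "top"; returns a dict with "image" (384x512x3 uint8, blue, green, red), "range_z" (384x512 float32, m along the optical axis (not along the pixel's ray), 0 where there is no reading), "fx", "fy", "cx", "cy" (pixels), "k1" (the pictures are not rectified: a ray, as slopes to the right and down, at radius r is drawn at 1 + k1 r^2 times it, then the intrinsics apply), "xyz" and "rotation" of the camera in the world. Camera axes: x right, y down, z forward; pixel columns grow to the right and rows downward; lengths in m; the calibration is good to about 2 mm. A picture is of the moment at which its call begins.
- job.sign_off(): hands the job in, once; it reports no verdict.
The state is a dict: "t": time; "q": joint angles; "qvel": joint speeds; "joint_efforts": joint torques, N m; "tool_pos": TCP position; "tool_rot": TCP orientation; "ft_force": force on the tool from outside, world axes, zero at the start; "moment": the same for the moment, N m; "opening": opening from 0.0 (shut) to 1.0 (fully open).
Only numpy, scipy, OpenCV 4.12 (cv2) and the standard library are available. Lean on these libraries where they do the work, as an engineer would, in place of code of your own. Each camera call takes 0.05 s, during which the arm holds its last target. There are 200 camera calls.

### The job

Take the battery door off the data logger by pressing its snap tab inward while you lift, and take the lids off all three tubs to see which hold a battery pack; have the door and every lid off before you put any of them back. Lay each pack you find flat, handle up, in the logger's bay, one to a place, then put the door back on until its tab has snapped home and close all three tubs with their lids. Leave the timer, beaker, petri dish and dropper bottle where they are.

Things in the scene. Friction and masses are not known exactly. Their poses are not given: they have to be found in the camera images.
- logger: grey bench data logger, fixed, 166 (x) x 156 (y) x 48 mm high, display panel (to 61 mm) on its +x side. Origin under the centre of its battery bay at bench height, z up. The bay's mouth spans x -50..50, y -58..58 mm in the top face; floor at z 6 mm. Below the top face along the mouth's -y side a 6 mm thick ledge holds the door's catch. Nothing in the bay at the start
- bay_1 (a point): centre, on the bay's floor, of the battery place on the logger's +y side (at y 26 mm): 100 (x) x 48 (y) mm, between a rib 16 mm high at the logger's y = 0 and a low ledge 20 mm high; axes as the logger's
- bay_2 (a point): the same for the battery place on the logger's -y side (y -26 mm)
- door: grey battery door: plate 116 (x) x 132 (y) x 5 mm, origin at its underside centre, z up; rims below reach 14 mm down into the bay (2 mm play). Closed: origin 48 mm above the logger's, axes along the logger's (tab on the logger's -y side). Laid on the bench: z 14 mm. On top two uprights, tops at z 31 mm: snap tab at -y, fixed finger rest. About 100 to 160 g
- door_grip (a point): at x 0, y -22, z 26 mm on the door: a pinch across y here presses the tab and holds the door. Midway between the rest's +y face (26 mm off) and the tab's -y face when fully pressed (26 mm off; 34 mm at rest). Rest 40, tab 30 mm long in x. Both rise from the plate's top, 21 mm below this point, to 5 mm above it; axes as the door's
- snap_tab (a joint): how far the door's sprung snap tab is pressed in (towards the door's +y), m: 0 at rest, 0.008 fully pressed; 2 N to start, about 8 N fully in. At rest its catch reaches 5 mm under the logger's ledge and the door cannot be lifted; from about 0.006 on it is free. Let go on the closed door it springs back under the ledge
- lid_a: white lid, all three alike: plate 106 (x) x 86 (y) x 4 mm, origin at its underside centre, z up; below, a block 87 x 67 x 6 mm drops into a tub's mouth (2.5 mm play). On top a rib handle along x, 50 x 12 mm, top at z 29 mm, pinched across y. 80 g. On a tub: origin 48 mm above the tub's, axes parallel (either way round); on the bench: z 6 mm. Starts on a tub; fits any tub
- lid_b: white lid, all three alike: plate 106 (x) x 86 (y) x 4 mm, origin at its underside centre, z up; below, a block 87 x 67 x 6 mm drops into a tub's mouth (2.5 mm play). On top a rib handle along x, 50 x 12 mm, top at z 29 mm, pinched across y. 80 g. On a tub: origin 48 mm above the tub's, axes parallel (either way round); on the bench: z 6 mm. Starts on a tub; fits any tub
- lid_c: white lid, all three alike: plate 106 (x) x 86 (y) x 4 mm, origin at its underside centre, z up; below, a block 87 x 67 x 6 mm drops into a tub's mouth (2.5 mm play). On top a rib handle along x, 50 x 12 mm, top at z 29 mm, pinched across y. 80 g. On a tub: origin 48 mm above the tub's, axes parallel (either way round); on the bench: z 6 mm. Starts on a tub; fits any tub
- tub_a: white open tub, all three alike, fixed, 100 (x) x 80 (y) x 48 mm high, origin at its underside centre, z up. Walls and floor 4 mm, mouth 92 x 72 mm; ledges 18 mm high on the long sides narrow the lower part to 50 mm in y. Closed at the start; holds one battery pack or nothing
- tub_b: white open tub, all three alike, fixed, 100 (x) x 80 (y) x 48 mm high, origin at its underside centre, z up. Walls and floor 4 mm, mouth 92 x 72 mm; ledges 18 mm high on the long sides narrow the lower part to 50 mm in y. Closed at the start; holds one battery pack or nothing
- tub_c: white open tub, all three alike, fixed, 100 (x) x 80 (y) x 48 mm high, origin at its underside centre, z up. Walls and floor 4 mm, mouth 92 x 72 mm; ledges 18 mm high on the long sides narrow the lower part to 50 mm in y. Closed at the start; holds one battery pack or nothing
- pack_a: black battery pack, may be absent (None from the start): body 80 (x) x 40 (y) x 20 mm, rib handle on top along x, 44 x 12 mm, top at z 36 mm, pinched across y. Origin at its underside centre, z up. 100 to 200 g. Starts flat in a closed tub, 4 mm above the tub's origin, x along the tub's x. In the logger's bay: z 6 mm above the logger's origin, x along the logger's x (either way)
- pack_b: black battery pack, may be absent (None from the start): body 80 (x) x 40 (y) x 20 mm, rib handle on top along x, 44 x 12 mm, top at z 36 mm, pinched across y. Origin at its underside centre, z up. 100 to 200 g. Starts flat in a closed tub, 4 mm above the tub's origin, x along the tub's x. In the logger's bay: z 6 mm above the logger's origin, x along the logger's x (either way)
- pack_c: black battery pack, may be absent (None from the start): body 80 (x) x 40 (y) x 20 mm, rib handle on top along x, 44 x 12 mm, top at z 36 mm, pinched across y. Origin at its underside centre, z up. 100 to 200 g. Starts flat in a closed tub, 4 mm above the tub's origin, x along the tub's x. In the logger's bay: z 6 mm above the logger's origin, x along the logger's x (either way)
- timer: bystander: white lab timer, 35 x 66 x 63 mm, standing; origin at its underside
- beaker: bystander: clear beaker, 52 mm wide, 67 mm high; origin at its underside
- petri: bystander: clear petri dish, 60 mm wide, 15 mm high; origin at its underside
- dropper: bystander: white dropper bottle with a blue cap, 34 mm wide, 83 mm high; origin at its underside
Mind the look-alikes: they are no part of the job. Leave any turquoise look-alike of the lid_b alone. What is shaped like the tub_c but purple is not meant.

How it is judged:
On the way, in this order (a step that is already met when the one before it is completed fails the run):
1. the snap tab is pressed in while the door is lifted out of the logger (value of joint snap_tab above 0.003 m and z of door in the frame of logger above 0.054 m and horizontal distance between door and logger below 0.06 m), for 0.05 s.
2. the door is off the logger and no tub has a lid on, all at the same time (horizontal distance between door and logger above 0.11 m and (horizontal distance between lid_a and tub_a above 0.07 m or z of lid_a in the frame of tub_a above 0.075 m) and (horizontal distance between lid_a and tub_b above 0.07 m or z of lid_a in the frame of tub_b above 0.075 m) and (horizontal distance between lid_a and tub_c above 0.07 m or z of lid_a in the frame of tub_c above 0.075 m) and (horizontal distance between lid_b and tub_a above 0.07 m or z of lid_b in the frame of tub_a above 0.075 m) and (horizontal distance between lid_b and tub_b above 0.07 m or z of lid_b in the frame of tub_b above 0.075 m) and (horizontal distance between lid_b and tub_c above 0.07 m or z of lid_b in the frame of tub_c above 0.075 m) and (horizontal distance between lid_c and tub_a above 0.07 m or z of lid_c in the frame of tub_a above 0.075 m) and (horizontal distance between lid_c and tub_b above 0.07 m or z of lid_c in the frame of tub_b above 0.075 m) and (horizontal distance between lid_c and tub_c above 0.07 m or z of lid_c in the frame of tub_c above 0.075 m)), for 0.2 s.
At the end, for the whole second after the job is handed in: packs flat, handle up on the bay floor (4 mm, 0.12 rad); door seated on the logger (6 mm sideways, 3 mm height, level), tab sprung back (pressed under 3 mm); a lid seated on every tub (8 mm sideways, 4 mm height, level); all at rest (x of pack_a in the frame of logger between -0.018 and 0.018 m and y of pack_a in the frame of logger between -0.036 and 0.036 m and z of pack_a in the frame of logger between 0.002 and 0.01 m and angle between each of pack_a, pack_b, pack_c's own z axis and vertical below 0.12 rad and linear speed of each of pack_a, lid_a, pack_b, lid_b, pack_c, lid_c, door below 0.02 m/s and ((horizontal distance between lid_a and tub_a below 0.008 m and z of lid_a in the frame of tub_a between 0.044 and 0.052 m) or (horizontal distance between lid_a and tub_b below 0.008 m and z of lid_a in the frame of tub_b between 0.044 and 0.052 m) or (horizontal distance between lid_a and tub_c below 0.008 m and z of lid_a in the frame of tub_c between 0.044 and 0.052 m)) and angle between each of lid_a, lid_b, lid_c's own z axis and vertical below 0.08 rad and (horizontal distance between lid_a and tub_a below 0.008 m or horizontal distance between lid_b and tub_a below 0.008 m or horizontal distance between lid_c and tub_a below 0.008 m) and x of pack_b in the frame of logger between -0.018 and 0.018 m and y of pack_b in the frame of logger between -0.036 and 0.036 m and z of pack_b in the frame of logger between 0.002 and 0.01 m and ((horizontal distance between lid_b and tub_a below 0.008 m and z of lid_b in the frame of tub_a between 0.044 and 0.052 m) or (horizontal distance between lid_b and tub_b below 0.008 m and z of lid_b in the frame of tub_b between 0.044 and 0.052 m) or (horizontal distance between lid_b and tub_c below 0.008 m and z of lid_b in the frame of tub_c between 0.044 and 0.052 m)) and (horizontal distance between lid_a and tub_b below 0.008 m or horizontal distance between lid_b and tub_b below 0.008 m or horizontal distance between lid_c and tub_b below 0.008 m) and x of pack_c in the frame of logger between -0.018 and 0.018 m and y of pack_c in the frame of logger between -0.036 and 0.036 m and z of pack_c in the frame of logger between 0.002 and 0.01 m and ((horizontal distance between lid_c and tub_a below 0.008 m and z of lid_c in the frame of tub_a between 0.044 and 0.052 m) or (horizontal distance between lid_c and tub_b below 0.008 m and z of lid_c in the frame of tub_b between 0.044 and 0.052 m) or (horizontal distance between lid_c and tub_c below 0.008 m and z of lid_c in the frame of tub_c between 0.044 and 0.052 m)) and (horizontal distance between lid_a and tub_c below 0.008 m or horizontal distance between lid_b and tub_c below 0.008 m or horizontal distance between lid_c and tub_c below 0.008 m) and horizontal distance between door and logger below 0.006 m and z of door in the frame of logger between 0.045 and 0.051 m and angle between door's own z axis and vertical below 0.05 rad and value of joint snap_tab below 0.003 m); the robot touches nothing.
It fails at once if the timer was moved more than 3 cm (distance of timer from where it was at the start of the episode above 0.03 m).
It fails at once if the beaker was moved more than 3 cm (distance of beaker from where it was at the start of the episode above 0.03 m).
It fails at once if the petri was moved more than 3 cm (distance of petri from where it was at the start of the episode above 0.03 m).
It fails at once if the dropper was moved more than 3 cm (distance of dropper from where it was at the start of the episode above 0.03 m).
Of pack_a, pack_b, pack_c only 1 to 2 are there at a start; the rules pass over those that are not, and their reading is None.
At some moment in a run one of lid_a, lid_b, lid_c, door may be knocked a few centimetres aside while the robot is not near it.
Once in a run the grip may slacken for a moment while it holds something.
It also fails if it takes over 200 s, if anything falls off the work surface, if the arm or the gripper's body presses on something with over 40 N, if the wrist force passes 120 N, or if a joint passes its speed limit or range.

## Working session

There is one attempt and no reset: what is moved stays moved. The work goes in short steps, Python scripts to look and compute and a tool call to move; the robot and the scene stay as the last step left them, time stands still between calls to the robot, and variables do not carry over. Pictures are saved under pics/ and viewed, about 12 in all and at most 16, crops included, and the job is handed in when it is done.

Besides the shell and the picture viewer there is one more tool, called as name(argument=value, ...), one argument or row to a line, values as JSON. carry_out: Moves the arm, as the interface text tells. Its arguments: {"type":"object","properties":{"steps":{"type":"array","items":{"type":"number"}}},"required":["steps"]}

```bash
mkdir -p pics; cat > h.py <<'E'
import numpy as np, cv2
from station import sensors, camera, job
def world(c):
    h,w=c["range_z"].shape
    u,v=np.meshgrid(np.arange(w),np.arange(h))
    K=np.array([[c["fx"],0,c["cx"]],[0,c["fy"],c["cy"]],[0,0,1.]])
    p=np.stack([u,v],-1).reshape(-1,1,2).astype(np.float64)
    n=cv2.undistortPoints(p,K,np.array([c["k1"],0,0,0.])).reshape(h,w,2)
    z=c["range_z"]
    P=np.dstack([n[...,0]*z,n[...,1]*z,z])
    R=np.array(c["rotation"])
    if R.size==4:
        from scipy.spatial.transform import Rotation as Ro
        R=Ro.from_quat(R).as_matrix()
    return P@R.reshape(3,3).T+np.array(c["xyz"]), z>0
def snap(name,fn):
    c=camera(name); cv2.imwrite(f"pics/{fn}.png",c["image"]); W,ok=world(c); np.savez(f"{fn}.npz",W=W,ok=ok,img=c["image"]); return c,W,ok
E
python3 - <<'E'
from h import *
for n in("top","side"):
    c,W,ok=snap(n,n+"0"); print(n,c["xyz"],c["rotation"],c["fx"],c["k1"])
print(sensors.observe())
E
```

```text
top [ 0.47650461 -0.02922897  1.13592339] [ 0.7080646  -0.70258179  0.0497355  -0.0504948 ] 384.6624378161612 0.031496915171050084
side [-0.0250485  -0.98163187  0.69798622] [ 0.81881381 -0.26446003  0.14299678 -0.48903656] 395.705122993511 0.03414832187381442
{'t': 0.1, 'q': array([ 9.27692248e-01,  1.81491104e-01,  1.60788525e+00,  2.29284057e-05,
        1.35379267e+00, -2.06290369e-01]), 'qvel': array([-0.00125517, -0.0038925 , -0.00157786, -0.00093537,  0.00044413,
        0.00078805]), 'joint_efforts': array([ 2.34319923e-04, -4.45873296e+01, -3.52237737e+01, -3.46177376e-04,
        4.01158060e-03, -3.74462377e-05]), 'tool_pos': array([0.24293291, 0.52062785, 0.23047154]), 'tool_rot': array([ 2.16676951e-01,  9.76243042e-01, -7.13550801e-04, -3.34965521e-04]), 'ft_force': array([-0.12329564, -0.58355418,  0.86915144]), 'moment': array([-0.05355516, -0.02126981, -0.03763187]), 'opening': 0.9978417028586134}
```

View pics/top0.png

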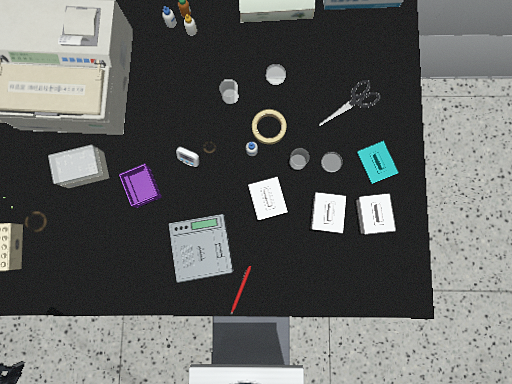

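View pics/side0.png

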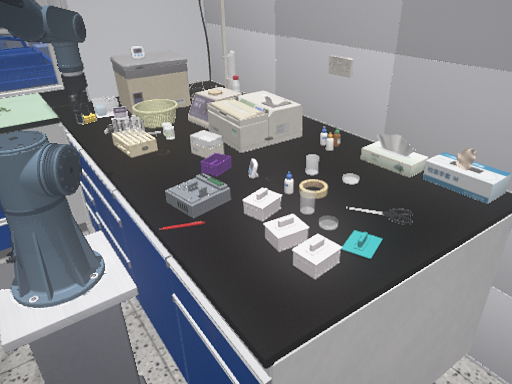

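Top picture:
- Logger at (200,248), with its display towards world +x and the tab end on the right.
- White lidded tubs at (267,198), (329,212) and (376,213).
- Look-alikes are the turquoise lid at (377,162) and the purple tub at (139,186), both excluded by colour.
- Timer (188,156), dropper (252,148), beaker (299,158), petri (331,161).

```bash
python3 - <<'E'
from h import *
d=np.load("top0.npz");W,ok,img=d["W"],d["ok"],d["img"]
z=W[...,2]
def fit(name,u0,u1,v0,v1,lo,hi):
    m=np.zeros(z.shape,bool); m[v0:v1,u0:u1]=1; m&=ok&(z>lo)&(z<hi)
    p=W[m]; 
    n,l,st,ce=cv2.connectedComponentsWithStats(m.astype(np.uint8),connectivity=8)
    k=1+np.argmax(st[1:,4]); p=W[l==k]
    r=cv2.minAreaRect((p[:,:2]*1000).astype(np.float32))
    print(name,len(p),"rect",np.round(r[0],1),np.round(r[1],1),round(r[2],1),"mean",np.round(p.mean(0)*1000,1),"zmed",round(np.median(p[:,2])*1000,1))
for n,b in dict(t1=(240,295,170,228),t2=(305,350,185,240),t3=(352,402,185,240)).items():
    fit(n+" plate",*b,.035,.060); fit(n+" handle",*b,.065,.09)
b=(160,240,205,290)
fit("logger",*b,.03,.058);fit("disp",*b,.056,.066);fit("uprights",*b,.070,.1)
fit("rest",160,210,225,290,.066,.1);fit("tab",208,240,225,290,.066,.1)
print("bench z",np.median(z[260:300,300:400][ok[260:300,300:400]]))
for n,b in dict(turq=(355,402,138,185),timer=(172,205,142,170),drop=(242,262,138,160),beak=(286,312,145,172),pet=(318,345,148,175),purple=(115,165,160,210),pen=(228,256,262,318),tape=(250,290,105,145)).items(): fit(n,*b,.006,.1)
c=cv2.resize(img[140:290,160:405],None,fx=3.2,fy=3.2,interpolation=cv2.INTER_CUBIC);cv2.imwrite("pics/crop0.png",c)
print("surface edge near x", W[315,300], W[300,432])
E
```

```text
t1 plate 1036 rect [616.  -55.1] [106.   85.6] 15.7 mean [615.3 -55.   52.3] zmed 52.3
t1 handle 80 rect [615.  -55.3] [48.6 11.9] 15.1 mean [614.8 -55.   75.9] zmed 76.4
t2 plate 1042 rect [ 577.2 -228.1] [ 86.8 106.5] 83.2 mean [ 576.3 -227.9   52.3] zmed 52.3
t2 handle 88 rect [ 576.8 -228. ] [11.7 48.6] 83.5 mean [ 576.6 -227.5   76. ] zmed 76.3
t3 plate 1049 rect [ 575.3 -362.3] [105.6  86.8] 6.7 mean [ 574.5 -361.    52.1] zmed 52.2
t3 handle 96 rect [ 575.1 -361.4] [48.4 12.2] 5.1 mean [ 575.  -360.6   75.2] zmed 75.9
logger 2670 rect [476.2 134.5] [165.7 159.2] 10.0 mean [463.2 131.2  52. ] zmed 52.6
disp 587 rect [536.9 145.5] [ 33.9 141.2] 9.8 mean [536.7 144.6  60.6] zmed 60.7
uprights 36 rect [459.1 133.5] [35.8  6.3] 9.8 mean [459.1 133.1  78.7] zmed 78.7
rest 46 rect [459.2 130.9] [35. 12.] 2.0 mean [459.6 132.3  76.2] zmed 77.8
tab 24 rect [468.9  76.3] [28.   4.6] 11.3 mean [468.9  76.2  76.5] zmed 77.9
bench z 0.000495037775542384
turq 974 rect [ 732.3 -382.1] [105.7  86.2] 22.8 mean [ 731.2 -381.1   12. ] zmed 10.1
timer 298 rect [740.7 187.6] [83.5 30.3] 67.6 mean [735.9 178.8  44.1] zmed 50.5
drop 134 rect [765.2  -7.5] [32.1 31.4] 47.7 mean [760.6  -8.3  49.9] zmed 52.1
beak 211 rect [ 732.6 -145.1] [50.7 50.3] 44.8 mean [ 734.9 -146.5   41.9] zmed 43.3
pet 36 rect [ 744.2 -258. ] [57.2 27.3] 48.0 mean [ 746.4 -260.2   11.7] zmed 11.3
purple 714 rect [651.6 316.9] [102.5  80.2] 24.0 mean [651.7 320.2  29.6] zmed 27.6
pen 126 rect [362.4  19.2] [ 10.3 132.2] 69.2 mean [363.2  18.2   9.2] zmed 9.2
tape 482 rect [836.8 -58.6] [99.6 99.6] 49.2 mean [836.3 -59.4  22.1] zmed 23.4
surface edge near x [ 0.28854754 -0.1487883   0.00492038] [ 0.33349923 -0.52494066 -0.0012901 ]
```

View pics/crop0.png

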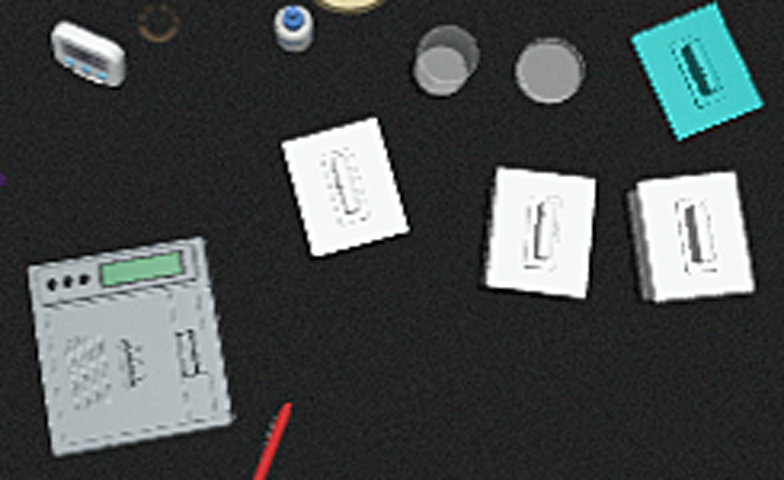

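```bash
cat > plan.py <<'E'
# usage: plan.py x y z phi jaw [mm/row] ; ...   (world mm/deg; "w n jaw" = wait n rows)
import sys, numpy as np
from station import sensors
from scipy.spatial.transform import Rotation as R
s=sensors.observe(); M=R.from_quat(s["tool_rot"]).as_matrix(); p=np.array(s["tool_pos"])*1000
phi=np.degrees(np.arctan2(M[1,0],M[0,0]))%360
print("t",round(s["t"],1),"pos",p.round(1),"phi",round(phi,1),"tilt",np.degrees(np.arccos(-M[2,2])).round(2),"open",round(s["opening"]*85.4,1),"F",np.round(s["ft_force"],1))
rows=[]
for seg in sys.argv[1].split(";") if len(sys.argv)>1 else []:
    f=seg.split()
    if f[0]=="w": rows+=[[0,0,0,0,0,0,float(f[2])]]*int(f[1]); continue
    t=np.array(f[:3],float); ph=float(f[3]); v=float(f[5]) if len(f)>5 else 33
    dp=ph-phi; n=max(1,int(np.ceil(max(np.linalg.norm(t-p)/v,abs(dp)/7.5))))
    for k in range(n):
        g=p+(t-p)/(n-k); a=np.radians(phi); d=g-p
        r=np.round([d[0]*np.cos(a)+d[1]*np.sin(a),d[0]*np.sin(a)-d[1]*np.cos(a),-d[2]]); tz=round(-(ph-phi)/(n-k),0 if n-k>1 else 1)
        rows.append([*r,0,0,tz,float(f[4])])
        p=p+np.array([r[0]*np.cos(a)+r[1]*np.sin(a),r[0]*np.sin(a)-r[1]*np.cos(a),-r[2]]); phi-=tz
print(len(rows)); print(", ".join(",".join(f"{x:g}" for x in r) for r in rows).replace("-0,","0,"))
E
python3 plan.py "463 109 140 189.8 85; w 1 85"
```

```text
t 0.1 pos [242.9 520.6 230.5] phi 155.0 tilt 0.09 open 85.2 F [-0.1 -0.6  0.9]
16
-25,-19,6,0,0,-2,85, -24,-19,6,0,0,-2,85, -24,-20,6,0,0,-2,85, -23,-21,6,0,0,-2,85, -22,-22,6,0,0,-2,85, -21,-23,6,0,0,-2,85, -20,-23,6,0,0,-3,85, -19,-25,6,0,0,-2,85, -18,-25,6,0,0,-3,85, -17,-26,6,0,0,-2,85, -16,-27,6,0,0,-3,85, -15,-27,6,0,0,-2,85, -14,-28,6,0,0,-3,85, -12,-29,6,0,0,-2,85, -12,-29,6,0,0,-2.8,85, 0,0,0,0,0,0,85
```

carry_out(
  steps=[-25,-19,6,0,0,-2,85,-24,-19,6,0,0,-2,85,-24,-20,6,0,0,-2,85,-23,-21,6,0,0,-2,85,-22,-22,6,0,0,-2,85,-21,-23,6,0,0,-2,85,-20,-23,6,0,0,-3,85,-19,-25,6,0,0,-2,85,-18,-25,6,0,0,-3,85,-17,-26,6,0,0,-2,85,-16,-27,6,0,0,-3,85,-15,-27,6,0,0,-2,85,-14,-28,6,0,0,-3,85,-12,-29,6,0,0,-2,85,-12,-29,6,0,0,-3,85,0,0,0,0,0,0,85],
)

```text
t: 1.7
tool_pos: [0.4645, 0.1069, 0.1405]
tool_rot: [-0.086, 0.996, -0.0, -0.0]
ft_force: [0.4, 0.1, -0.4]
opening: 0.995
```

```bash
python3 plan.py "463 109 53 189.8 85 25; w 6 40;w 1 40"; python3 - <<'E'
from h import *
c,W,ok=snap("side","side1")
im=c["image"][130:260,120:320]; cv2.imwrite("pics/s1c.png",cv2.resize(im,None,fx=3.5,fy=3.5,interpolation=cv2.INTER_CUBIC))
E
```

```text
t 1.7 pos [464.5 106.9 140.5] phi 189.8 tilt 0.07 open 85.0 F [ 0.4  0.1 -0.4]
11
0,1,22,0,0,0,85, 0,0,22,0,0,0,85, 1,1,22,0,0,0,85, 0,0,21,0,0,0,85, 0,0,0,0,0,0,40, 0,0,0,0,0,0,40, 0,0,0,0,0,0,40, 0,0,0,0,0,0,40, 0,0,0,0,0,0,40, 0,0,0,0,0,0,40, 0,0,0,0,0,0,40
```

View pics/s1c.png

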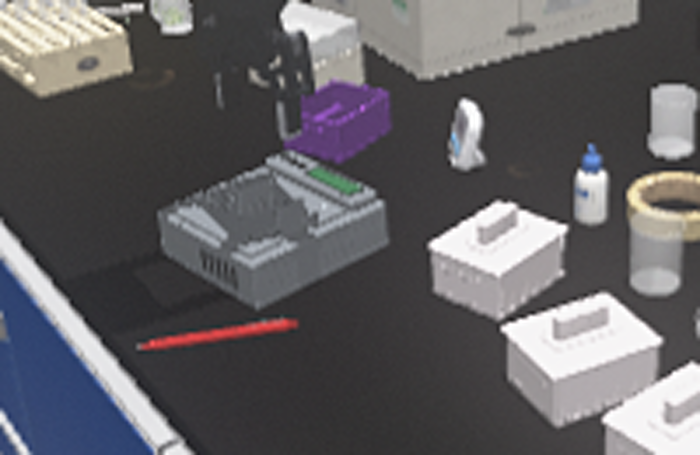

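Gripper (260,90 in the crop) hangs over the logger; pose is right. Descending to pinch.

carry_out(
  steps=[0,1,22,0,0,0,85,0,1,22,0,0,0,85,1,0,22,0,0,0,85,0,0,21,0,0,0,85,0,0,0,0,0,0,40,0,0,0,0,0,0,40,0,0,0,0,0,0,40,0,0,0,0,0,0,40,0,0,0,0,0,0,40,0,0,0,0,0,0,40,0,0,0,0,0,0,40],
)

```text
t: 2.85
tool_pos: [0.463, 0.1096, 0.0562]
tool_rot: [-0.087, 0.996, -0.002, 0.0]
ft_force: [-3.8, -12.3, 3.5]
opening: 0.583
```

```bash
python3 plan.py
```

```text
t 2.9 pos [463.  109.6  56.2] phi 190.0 tilt 0.25 open 49.8 F [ -3.8 -12.3   3.5]
0
```

carry_out(
  steps=[0,0,-8,0,0,0,40,0,0,-8,0,0,0,40,0,0,-8,0,0,0,40,0,0,-8,0,0,0,40],
)

```text
t: 3.25
tool_pos: [0.4627, 0.1119, 0.0878]
tool_rot: [-0.087, 0.996, 0.0, 0.001]
ft_force: [0.3, -0.3, -0.2]
opening: 0.58
```

```bash
python3 plan.py; python3 - <<'E'
from h import *
c,W,ok=snap("side","side2")
im=c["image"][130:260,120:320]; cv2.imwrite("pics/s2c.png",cv2.resize(im,None,fx=3.5,fy=3.5,interpolation=cv2.INTER_CUBIC))
E
```

```text
t 3.2 pos [462.7 111.9  87.8] phi 190.0 tilt 0.09 open 49.5 F [ 0.3 -0.3 -0.2]
0
```

View pics/s2c.png

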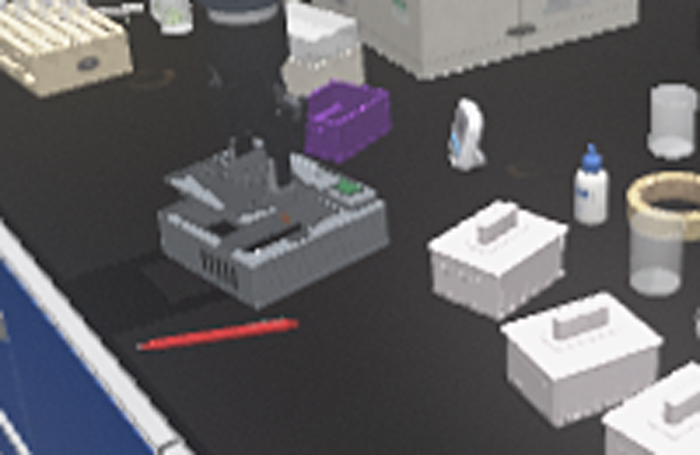

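Door is off and hanging level in the grip. I'll carry it to the bench on the left.

```bash
python3 plan.py "463 112 128 190 40 25; 449 313 110 190 40; 449 313 50 190 40 30;449 313 23 190 40 14;w 1 40;"| tail -1; python3 plan.py "w 1 40"|tail -1
```

```text
t 3.3 pos [463.5 112.   88.9] phi 190.0 tilt 0.19 open 49.3 F [ 0.9  1.2 -0.5]
0,0,0,0,0,0,40Traceback (most recent call last):
  File "plan.py", line 11, in <module>
    if f[0]=="w": rows+=[[0,0,0,0,0,0,float(f[2])]]*int(f[1]); continue
       ~^^^
IndexError: list index out of range
```

carry_out(
  steps=[0,0,-20,0,0,0,40,0,0,-20,0,0,0,40,-3,29,3,0,0,0,40,-3,29,3,0,0,0,40,-3,29,3,0,0,0,40,-3,28,3,0,0,0,40,-3,28,3,0,0,0,40,-3,28,3,0,0,0,40,-3,28,3,0,0,0,40,0,0,25,0,0,0,40,0,0,25,0,0,0,40,0,0,15,0,0,0,40,0,0,10,0,0,0,40,0,0,8,0,0,0,40,0,0,0,0,0,0,40],
)

```text
t: 4.8
tool_pos: [0.4492, 0.3112, 0.0229]
tool_rot: [-0.087, 0.996, 0.0, 0.0]
ft_force: [-0.4, 0.1, -1.5]
opening: 0.579
```

```bash
python3 plan.py
```

```text
t 4.8 pos [449.2 311.2  22.9] phi 190.0 tilt 0.06 open 49.5 F [-0.4  0.1 -1.5]
0
```

```bash
python3 plan.py "w 4 85;449 311 140 190 85 30;615 -55 135 195.3 60 36;w 1 60"
```

```text
t 4.8 pos [449.2 311.2  22.9] phi 190.0 tilt 0.06 open 49.5 F [-0.4  0.1 -1.5]
21
0,0,0,0,0,0,85, 0,0,0,0,0,0,85, 0,0,0,0,0,0,85, 0,0,0,0,0,0,85, 0,0,-29,0,0,0,85, 0,0,-29,0,0,0,85, 0,0,-30,0,0,0,85, 0,0,-29,0,0,0,85, -8,-32,0,0,0,0,60, -8,-32,0,0,0,0,60, -8,-33,0,0,0,-1,60, -8,-33,1,0,0,0,60, -8,-33,0,0,0,-1,60, -7,-33,1,0,0,0,60, -7,-33,0,0,0,-1,60, -7,-33,1,0,0,0,60, -7,-33,0,0,0,-1,60, -6,-33,1,0,0,0,60, -6,-32,0,0,0,-1,60, -6,-33,1,0,0,-0.3,60, 0,0,0,0,0,0,60
```

carry_out(
  steps=[0,0,0,0,0,0,85,0,0,0,0,0,0,85,0,0,0,0,0,0,85,0,0,0,0,0,0,85,0,0,-29,0,0,0,85,0,0,-29,0,0,0,85,0,0,-30,0,0,0,85,0,0,-29,0,0,0,85,-8,-32,0,0,0,0,60,-8,-32,0,0,0,0,60,-8,-33,0,0,0,-1,60,-8,-33,1,0,0,0,60,-8,-33,0,0,0,-1,60,-7,-33,1,0,0,0,60,-7,-33,0,0,0,-1,60,-7,-33,1,0,0,0,60,-7,-33,0,0,0,-1,60,-6,-33,1,0,0,0,60,-6,-32,0,0,0,-1,60,-6,-33,1,0,0,0,60],
)

```text
t: 6.8
tool_pos: [0.6151, -0.0567, 0.1344]
tool_rot: [-0.13, 0.991, -0.0, 0.0]
ft_force: [0.6, 0.3, -0.2]
opening: 0.706
```

```bash
python3 plan.py "615 -55 57 195.3 50 27;w 5 5;"; python3 plan.py "615 -55 57 195.3 50 27;w 5 5"
```

```text
t 6.8 pos [615.1 -56.7 134.4] phi 195.0 tilt 0.02 open 60.3 F [ 0.6  0.3 -0.2]
t 6.8 pos [615.1 -56.7 134.4] phi 195.0 tilt 0.02 open 60.3 F [ 0.6  0.3 -0.2]
8
0,1,26,0,0,0,50, 0,0,26,0,0,0,50, 0,1,25,0,0,-0.3,50, 0,0,0,0,0,0,5, 0,0,0,0,0,0,5, 0,0,0,0,0,0,5, 0,0,0,0,0,0,5, 0,0,0,0,0,0,5Traceback (most recent call last):
  File "plan.py", line 11, in <module>
    if f[0]=="w": rows+=[[0,0,0,0,0,0,float(f[2])]]*int(f[1]); continue
       ~^^^
IndexError: list index out of range
```

carry_out(
  steps=[0,1,26,0,0,0,50,0,0,26,0,0,0,50,0,1,25,0,0,0,50,0,0,0,0,0,0,5,0,0,0,0,0,0,5,0,0,0,0,0,0,5,0,0,0,0,0,0,5,0,0,0,0,0,0,5,0,0,-15,0,0,0,5,0,0,-30,0,0,0,5,0,0,-15,0,0,0,5],
)

```text
t: 7.9
tool_pos: [0.6151, -0.0532, 0.12]
tool_rot: [-0.13, 0.991, -0.0, 0.001]
ft_force: [0.6, -0.2, 0.0]
opening: 0.119
```

```bash
python3 plan.py "475 -85 80 195 5 33;475 -85 17 195 5 20;w 1 5;w 3 50"
```

```text
t 7.9 pos [615.1 -53.2 120. ] phi 195.0 tilt 0.15 open 10.2 F [ 0.6 -0.2  0. ]
13
29,1,8,0,0,0,5, 29,1,8,0,0,0,5, 29,1,8,0,0,0,5, 28,1,8,0,0,0,5, 29,1,8,0,0,0,5, 0,0,16,0,0,0,5, 0,0,16,0,0,0,5, 0,0,16,0,0,0,5, 0,0,15,0,0,0,5, 0,0,0,0,0,0,5, 0,0,0,0,0,0,50, 0,0,0,0,0,0,50, 0,0,0,0,0,0,50
```

carry_out(
  steps=[29,1,8,0,0,0,5,29,1,8,0,0,0,5,29,1,8,0,0,0,5,28,1,8,0,0,0,5,29,1,8,0,0,0,5,0,0,16,0,0,0,5,0,0,16,0,0,0,5,0,0,16,0,0,0,5,0,0,15,0,0,0,5,0,0,0,0,0,0,5,0,0,0,0,0,0,50,0,0,0,0,0,0,50,0,0,0,0,0,0,50,0,0,-25,0,0,0,50,0,0,-35,0,0,0,50,0,0,-45,0,0,0,50],
)

```text
t: 9.5
tool_pos: [0.4722, -0.0852, 0.1191]
tool_rot: [-0.13, 0.991, 0.001, -0.002]
ft_force: [0.7, 0.1, 0.9]
opening: 0.588
```

```bash
python3 plan.py "576.7 -228 115 173.4 50 33;w 1 50"
```

```text
t 9.5 pos [472.2 -85.2 119.1] phi 195.0 tilt 0.23 open 50.2 F [0.7 0.1 0.9]
7
-11,-27,1,0,0,4,50, -13,-27,1,0,0,4,50, -14,-26,1,0,0,3,50, -16,-25,0,0,0,4,50, -17,-24,1,0,0,3,50, -19,-23,0,0,0,3.6,50, 0,0,0,0,0,0,50
```

carry_out(
  steps=[-11,-27,1,0,0,4,50,-13,-27,1,0,0,4,50,-14,-26,1,0,0,3,50,-16,-25,0,0,0,4,50,-17,-24,1,0,0,3,50,-19,-23,0,0,0,3.6,50,0,0,0,0,0,0,50,0,0,20,0,0,0,50,0,0,20,0,0,0,50,0,0,18,0,0,0,50,0,0,0,0,0,0,5,0,0,0,0,0,0,5,0,0,0,0,0,0,5,0,0,0,0,0,0,5,0,0,0,0,0,0,5],
)

```text
t: 11.0
tool_pos: [0.5795, -0.2294, 0.0586]
tool_rot: [0.058, 0.998, -0.0, 0.001]
ft_force: [-0.8, 0.0, 3.3]
opening: 0.121
```

```bash
python3 plan.py "576.7 -228 120 173.4 5 22;455 -225 80 173.4 5 33;455 -225 17 173.4 5 20;w 1 5;w 3 50"
```

```text
t 11.0 pos [ 579.5 -229.4   58.6] phi 173.4 tilt 0.11 open 10.3 F [-0.8  0.   3.3]
15
1,0,-20,0,0,0,5, 1,1,-21,0,0,0,5, 1,0,-20,0,0,0,5, 30,-3,10,0,0,0,5, 30,-3,10,0,0,0,5, 31,-2,10,0,0,0,5, 30,-3,10,0,0,0,5, 0,0,16,0,0,0,5, 0,0,16,0,0,0,5, 0,0,15,0,0,0,5, 0,0,16,0,0,0,5, 0,0,0,0,0,0,5, 0,0,0,0,0,0,50, 0,0,0,0,0,0,50, 0,0,0,0,0,0,50
```

carry_out(
  steps=[0,0,-20,0,0,0,5,0,0,-21,0,0,0,5,0,0,-20,0,0,0,5,31,-3,10,0,0,0,5,31,-3,10,0,0,0,5,31,-3,10,0,0,0,5,31,-3,10,0,0,0,5,0,0,16,0,0,0,5,0,0,16,0,0,0,5,0,0,15,0,0,0,5,0,0,16,0,0,0,5,0,0,0,0,0,0,5,0,0,0,0,0,0,50,0,0,0,0,0,0,50,0,0,0,0,0,0,50,0,0,-25,0,0,0,50,0,0,-35,0,0,0,50,0,0,-45,0,0,0,50,0,0,0,0,0,0,50],
)

```text
t: 12.9
tool_pos: [0.4578, -0.2295, 0.1267]
tool_rot: [0.058, 0.998, -0.003, 0.005]
ft_force: [-0.2, -0.4, -0.1]
opening: 0.587
```

```bash
python3 plan.py "575 -361.3 115 186 50 33;w 1 50;575 -361.3 57 186 50 20;w 5 5"
```

```text
t 12.9 pos [ 457.8 -229.5  126.7] phi 173.4 tilt 0.67 open 50.1 F [-0.2 -0.4 -0.1]
15
-22,-20,2,0,0,-2,50, -21,-20,2,0,0,-2,50, -21,-21,2,0,0,-2,50, -20,-22,2,0,0,-2,50, -19,-22,2,0,0,-2,50, -18,-23,2,0,0,-2.6,50, 0,0,0,0,0,0,50, 0,0,19,0,0,0,50, 0,0,19,0,0,0,50, 0,0,20,0,0,0,50, 0,0,0,0,0,0,5, 0,0,0,0,0,0,5, 0,0,0,0,0,0,5, 0,0,0,0,0,0,5, 0,0,0,0,0,0,5
```

carry_out(
  steps=[-22,-20,2,0,0,-2,50,-21,-20,2,0,0,-2,50,-21,-21,2,0,0,-2,50,-20,-22,1,0,0,-2,50,-19,-22,1,0,0,-2,50,-18,-23,0,0,0,-2.6,50,0,0,0,0,0,0,50,0,0,19,0,0,0,50,0,0,19,0,0,0,50,0,0,17,0,0,0,50,0,0,0,0,0,0,5,0,0,0,0,0,0,5,0,0,0,0,0,0,5,0,0,0,0,0,0,5,0,0,0,0,0,0,5],
)

```text
t: 14.4
tool_pos: [0.5724, -0.3623, 0.0599]
tool_rot: [-0.052, 0.999, -0.004, 0.001]
ft_force: [-2.2, -9.0, -1.2]
opening: 0.125
```

```bash
python3 plan.py "575 -361 120 186 5 20;455 -360 80 186 5 33;455 -360 18 186 5 20;w 1 5;w 3 50"
```

```text
t 14.4 pos [ 572.4 -362.3   59.9] phi 186.0 tilt 0.45 open 10.7 F [-2.2 -9.  -1.2]
16
-1,0,-15,0,0,0,5, -1,0,-15,0,0,0,5, 0,0,-15,0,0,0,5, -1,1,-15,0,0,0,5, 30,3,10,0,0,0,5, 30,3,10,0,0,0,5, 30,4,10,0,0,0,5, 30,3,10,0,0,0,5, 0,0,15,0,0,0,5, 0,0,16,0,0,0,5, 0,0,15,0,0,0,5, 0,0,16,0,0,0,5, 0,0,0,0,0,0,5, 0,0,0,0,0,0,50, 0,0,0,0,0,0,50, 0,0,0,0,0,0,50
```

carry_out(
  steps=[0,0,-15,0,0,0,5,0,0,-15,0,0,0,5,0,0,-15,0,0,0,5,0,0,-15,0,0,0,5,30,3,10,0,0,0,5,30,3,10,0,0,0,5,29,3,10,0,0,0,5,29,3,10,0,0,0,5,0,0,15,0,0,0,5,0,0,16,0,0,0,5,0,0,15,0,0,0,5,0,0,16,0,0,0,5,0,0,0,0,0,0,5,0,0,0,0,0,0,50,0,0,0,0,0,0,50,0,0,0,0,0,0,50,0,0,-25,0,0,0,50,0,0,-35,0,0,0,50,0,0,-45,0,0,0,50,0,0,0,0,0,0,50],
)

```text
t: 16.4
tool_pos: [0.4563, -0.3622, 0.1272]
tool_rot: [-0.052, 0.999, -0.005, 0.004]
ft_force: [0.9, 0.2, 0.1]
opening: 0.584
```

```bash
python3 plan.py "340 0 300 186 28 35;w 1 28"
```

```text
t 16.4 pos [ 456.3 -362.2  127.2] phi 186.0 tilt 0.69 open 49.9 F [0.9 0.2 0.1]
13
6,31,-14,0,0,0,28, 7,31,-14,0,0,0,28, 6,31,-14,0,0,0,28, 7,31,-15,0,0,0,28, 6,31,-14,0,0,0,28, 7,31,-15,0,0,0,28, 6,31,-14,0,0,0,28, 7,31,-15,0,0,0,28, 6,31,-14,0,0,0,28, 7,31,-15,0,0,0,28, 6,31,-14,0,0,0,28, 7,31,-15,0,0,0,28, 0,0,0,0,0,0,28
```

carry_out(
  steps=[6,31,-14,0,0,0,28,7,31,-14,0,0,0,28,6,31,-14,0,0,0,28,7,31,-15,0,0,0,28,6,31,-14,0,0,0,28,7,31,-15,0,0,0,28,6,31,-14,0,0,0,28,7,31,-15,0,0,0,28,6,31,-14,0,0,0,28,7,31,-15,0,0,0,28,6,31,-14,0,0,0,28,7,31,-15,0,0,0,28,0,0,0,0,0,0,28],
)

```text
t: 17.7
tool_pos: [0.3368, 0.0055, 0.2951]
tool_rot: [-0.054, 0.999, -0.0, 0.002]
ft_force: [0.0, -0.3, 0.3]
opening: 0.328
```

```bash
python3 plan.py; python3 - <<'E'
from h import *
c,W,ok=snap("top","top1"); cv2.imwrite("pics/t1c.png",cv2.resize(c["image"][140:320,90:430],None,fx=2.35,fy=2.35,interpolation=cv2.INTER_CUBIC))
E
```

```text
t 17.7 pos [336.8   5.5 295.1] phi 186.2 tilt 0.23 open 28.0 F [ 0.  -0.3  0.3]
0
```

View pics/t1c.png

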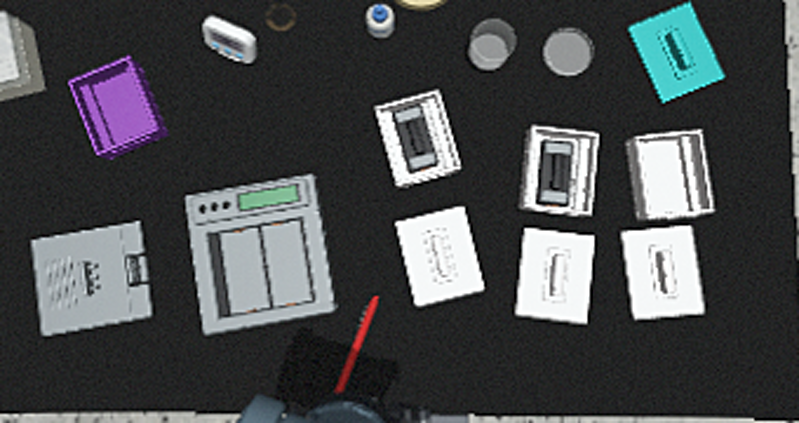

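Tubs 1 (417,137) and 2 (558,170) each hold a black pack, and tub 3 (672,175) is empty. The door is at (92,278), the lids at (440,257), (555,276) and (664,272), and the bay is open.

```bash
python3 - <<'E'
from h import *
d=np.load("top1.npz");W,ok,img=d["W"],d["ok"],d["img"]
z=W[...,2]; g=img.max(2)
def fit(name,u0,u1,v0,v1,lo,hi,dark=0):
    m=np.zeros(z.shape,bool); m[v0:v1,u0:u1]=1; m&=ok&(z>lo)&(z<hi)
    if dark: m&=g<dark
    n,l,st,ce=cv2.connectedComponentsWithStats(m.astype(np.uint8),connectivity=8)
    k=1+np.argmax(st[1:,4]); p=W[l==k]
    r=cv2.minAreaRect((p[:,:2]*1000).astype(np.float32))
    print(name,len(p),"rect",np.round(r[0],1),np.round(r[1],1),round(r[2],1),"mean",np.round(p.mean(0)*1000,1))
for n,b in dict(t1=(245,290,175,225),t2=(308,348,190,240),t3=(354,398,190,240)).items():
    fit(n+" rim",*b,.044,.060)
    if n!="t3": fit(n+" handle",*b,.034,.043,110)
for n,b in dict(l1=(255,300,225,275),l2=(307,345,233,282),l3=(350,395,232,280)).items():
    fit(n+" plate",*b,.003,.02);fit(n+" handle",*b,.026,.04)
b=(165,235,210,285)
fit("rimtop",*b,.043,.053); fit("floor",*b,-.002,.012); fit("rib16",*b,.0165,.0222)
b=(95,158,230,285)
fit("door",*b,.014,.024);fit("rest",95,135,230,285,.03,.06);fit("tab",140,158,230,285,.03,.06)
E
```

```text
t1 rim 138 rect [615.7 -55.6] [99.7 79.8] 15.7 mean [610.9 -65.5  48.3]
t1 handle 56 rect [618.3 -52.9] [42.1 11.6] 16.8 mean [618.3 -53.   39.4]
t2 rim 170 rect [ 578.1 -228.8] [ 80.3 100.3] 83.2 mean [ 577.7 -229.3   47.8]
t2 handle 62 rect [ 577.1 -225. ] [12.1 43.3] 89.0 mean [ 575.8 -225.7   39.2]
t3 rim 191 rect [ 574.6 -362.5] [99.6 79.9] 6.5 mean [ 573.6 -361.9   47.6]
l1 plate 1041 rect [474.3 -82.4] [111.  100.9] 18.3 mean [474.1 -83.5  10.5]
l1 handle 77 rect [474.4 -83.6] [48.9 11.8] 14.5 mean [474.3 -83.5  35. ]
l2 plate 1035 rect [ 452.2 -227.7] [ 95.1 110.6] 83.4 mean [ 452.5 -224.7   10.5]
l2 handle 83 rect [ 452.8 -225. ] [12.3 48.5] 83.7 mean [ 452.7 -224.6   33.8]
l3 plate 1034 rect [ 457.3 -357.4] [112.1  95.1] 5.1 mean [ 457.7 -354.6   10.5]
l3 handle 83 rect [ 457.2 -354.8] [47.8 12.5] 4.0 mean [ 458.3 -353.9   34.5]
rimtop 1188 rect [476.1 134.5] [165.4 159.2] 10.1 mean [462.7 130.   48.2]
floor 1583 rect [478.1 143.8] [215.7 204.8] 0.9 mean [477.2 147.1   1. ]
rib16 57 rect [468.7  78.3] [97.9  5.4] 10.2 mean [467.9  78.2  19.5]
door 1668 rect [444.9 340.3] [118.  132.3] 10.5 mean [445.  343.3  19.6]
rest 61 rect [446.1 340.9] [36.5 13.2] 24.8 mean [445.7 339.5  40.8]
tab 32 rect [455.9 288.1] [28.2  5.4] 10.0 mean [455.3 286.9  40.7]
```

```bash
python3 plan.py "618 -53 110 196.5 28 36;w 1 28"
```

```text
t 17.8 pos [337.    4.2 294.1] phi 186.2 tilt 0.18 open 27.9 F [ 0.3 -0.6  0. ]
11
-27,-9,18,0,0,-1,28, -27,-9,18,0,0,-1,28, -27,-10,19,0,0,-1,28, -27,-10,18,0,0,-1,28, -27,-11,19,0,0,-1,28, -26,-11,18,0,0,-1,28, -26,-11,19,0,0,-1,28, -26,-12,18,0,0,-1,28, -26,-12,19,0,0,-1,28, -26,-13,18,0,0,-1.3,28, 0,0,0,0,0,0,28
```

carry_out(
  steps=[-27,-9,18,0,0,-1,28,-27,-9,18,0,0,-1,28,-27,-10,19,0,0,-1,28,-27,-10,18,0,0,-1,28,-27,-11,19,0,0,-1,28,-26,-11,18,0,0,-1,28,-26,-11,19,0,0,-1,28,-26,-12,18,0,0,-1,28,-26,-12,19,0,0,-1,28,-26,-13,18,0,0,-1,28,0,0,0,0,0,0,28,0,0,0,0,0,0,28],
)

```text
t: 18.95
tool_pos: [0.6162, -0.0557, 0.1068]
tool_rot: [-0.138, 0.99, 0.001, -0.002]
ft_force: [0.6, 0.2, -0.3]
opening: 0.324
```

```bash
python3 plan.py "618 -53 28 196.5 28 17;w 5 5"
```

```text
t 18.9 pos [616.2 -55.7 106.8] phi 195.9 tilt 0.23 open 27.6 F [ 0.6  0.2 -0.3]
10
0,0,16,0,0,0,28, -1,1,16,0,0,0,28, 0,0,16,0,0,0,28, -1,1,15,0,0,0,28, 0,0,16,0,0,-0.6,28, 0,0,0,0,0,0,5, 0,0,0,0,0,0,5, 0,0,0,0,0,0,5, 0,0,0,0,0,0,5, 0,0,0,0,0,0,5
```

carry_out(
  steps=[-2,2,10,0,0,0,28,0,0,16,0,0,0,28,0,0,16,0,0,0,28,0,0,16,0,0,0,28,0,0,12,0,0,0,28,0,0,9,0,0,0,28,0,0,0,0,0,0,5,0,0,0,0,0,0,5,0,0,0,0,0,0,5,0,0,0,0,0,0,5,0,0,0,0,0,0,5,0,0,-15,0,0,0,5,0,0,-25,0,0,0,5,0,0,-25,0,0,0,5,0,0,-20,0,0,0,5,0,0,0,0,0,0,5],
)

```text
t: 20.55
tool_pos: [0.6215, -0.053, 0.1202]
tool_rot: [-0.139, 0.99, -0.002, 0.004]
ft_force: [0.5, 0.4, -0.3]
opening: 0.12
```

```bash
python3 plan.py "455 157 110 190 5 33;w 2 5"
```

```text
t 20.6 pos [621.5 -53.  120.2] phi 196.0 tilt 0.46 open 10.3 F [ 0.5  0.4 -0.3]
11
11,28,1,0,0,1,5, 12,27,1,0,0,1,5, 12,27,1,0,0,1,5, 13,27,1,0,0,0,5, 13,27,1,0,0,1,5, 13,27,1,0,0,0,5, 13,26,1,0,0,1,5, 14,26,2,0,0,0,5, 14,27,1,0,0,1,5, 0,0,0,0,0,0,5, 0,0,0,0,0,0,5
```

carry_out(
  steps=[11,28,1,0,0,1,5,12,27,1,0,0,1,5,12,27,1,0,0,1,5,13,27,1,0,0,0,5,13,27,1,0,0,1,5,13,27,1,0,0,0,5,13,26,1,0,0,1,5,14,26,2,0,0,0,5,14,27,1,0,0,1,5,0,0,0,0,0,0,5,0,0,0,0,0,0,5],
)

```text
t: 21.65
tool_pos: [0.4517, 0.1581, 0.1051]
tool_rot: [-0.088, 0.996, -0.0, -0.0]
ft_force: [0.3, -0.5, -1.9]
opening: 0.117
```

```bash
python3 plan.py "455 157 32 190 5 18;w 1 5;w 2 28;455 157 130 190 28 30"
```

```text
t 21.6 pos [451.7 158.1 105.1] phi 190.1 tilt 0.02 open 10.0 F [ 0.3 -0.5 -1.9]
12
-1,0,15,0,0,0,5, -1,0,15,0,0,0,5, 0,-1,14,0,0,0,5, -1,0,15,0,0,0,5, 0,-1,14,0,0,0.1,5, 0,0,0,0,0,0,5, 0,0,0,0,0,0,28, 0,0,0,0,0,0,28, 0,0,-24,0,0,0,28, 0,0,-25,0,0,0,28, 0,0,-24,0,0,0,28, 0,0,-25,0,0,0,28
```

Weight reads (-1.9 N) and the grip is intact. Lower into bay_1 and check before release.

carry_out(
  steps=[-3,-2,10,0,0,0,5,0,0,15,0,0,0,5,0,0,15,0,0,0,5,0,0,15,0,0,0,5,0,0,12,0,0,0,5,0,0,6,0,0,0,5,0,0,2,0,0,0,5,0,0,0,0,0,0,5],
)

```text
t: 22.45
tool_pos: [0.4556, 0.1557, 0.0309]
tool_rot: [-0.087, 0.996, -0.0, -0.001]
ft_force: [-5.1, -2.7, 8.2]
opening: 0.115
```

```bash
python3 plan.py "w 2 28;455 157 130 190 28 25;577 -225 120 178 28 36"
```

```text
t 22.4 pos [455.6 155.7  30.9] phi 190.0 tilt 0.07 open 9.8 F [-5.1 -2.7  8.2]
18
0,0,0,0,0,0,28, 0,0,0,0,0,0,28, 0,0,-25,0,0,0,28, 0,0,-25,0,0,0,28, 0,1,-25,0,0,0,28, 0,0,-24,0,0,0,28, -4,-33,1,0,0,1,28, -5,-33,1,0,0,1,28, -6,-33,1,0,0,1,28, -6,-33,1,0,0,1,28, -7,-33,1,0,0,1,28, -7,-32,1,0,0,1,28, -8,-32,1,0,0,1,28, -9,-32,1,0,0,1,28, -9,-32,0,0,0,1,28, -10,-32,1,0,0,1,28, -10,-32,0,0,0,1,28, -10,-32,1,0,0,1,28
```

carry_out(
  steps=[0,0,0,0,0,0,28,0,0,0,0,0,0,28,0,0,-15,0,0,0,28,0,0,-25,0,0,0,28,0,0,-25,0,0,0,28,0,0,-25,0,0,0,28,-4,-33,1,0,0,1,28,-5,-33,1,0,0,1,28,-6,-33,1,0,0,1,28,-6,-33,1,0,0,1,28,-7,-33,1,0,0,1,28,-7,-32,1,0,0,1,28,-8,-32,1,0,0,1,28,-9,-32,1,0,0,1,28,-9,-32,0,0,0,1,28,-10,-32,1,0,0,1,28,-10,-32,0,0,0,1,28,-10,-32,1,0,0,1,28,0,0,0,0,0,0,28,0,0,0,0,0,0,28],
)

```text
t: 24.45
tool_pos: [0.5766, -0.2257, 0.1098]
tool_rot: [0.018, 1.0, 0.0, -0.0]
ft_force: [-0.2, 0.1, 0.3]
opening: 0.328
```

```bash
python3 plan.py "577 -225 28 178 28 17"
```

```text
t 24.4 pos [ 576.6 -225.7  109.8] phi 177.9 tilt 0.04 open 28.0 F [-0.2  0.1  0.3]
5
0,0,16,0,0,0,28, 0,0,16,0,0,0,28, 0,0,17,0,0,0,28, 0,0,16,0,0,0,28, 0,1,17,0,0,-0.1,28
```

carry_out(
  steps=[0,0,16,0,0,0,28,0,0,16,0,0,0,28,0,1,17,0,0,0,28,0,0,16,0,0,0,28,0,0,10,0,0,0,28,0,0,7,0,0,0,28,0,0,0,0,0,0,5,0,0,0,0,0,0,5,0,0,0,0,0,0,5,0,0,0,0,0,0,5,0,0,0,0,0,0,5,0,0,-15,0,0,0,5,0,0,-25,0,0,0,5,0,0,-25,0,0,0,5,0,0,-20,0,0,0,5,0,0,0,0,0,0,5],
)

```text
t: 26.05
tool_pos: [0.5793, -0.2256, 0.1176]
tool_rot: [0.018, 1.0, -0.002, 0.003]
ft_force: [0.1, -1.3, -1.0]
opening: 0.12
```

```bash
python3 plan.py "464 105.5 110 190 5 33;w 2 5"
```

```text
t 26.1 pos [ 579.3 -225.6  117.6] phi 178.0 tilt 0.45 open 10.3 F [ 0.1 -1.3 -1. ]
13
12,30,1,0,0,-1,5, 11,30,1,0,0,-1,5, 10,30,1,0,0,-1,5, 10,30,1,0,0,-1,5, 9,30,1,0,0,-1,5, 9,31,0,0,0,-1,5, 8,31,1,0,0,-1,5, 8,31,0,0,0,-1,5, 7,31,1,0,0,-1,5, 7,31,0,0,0,-2,5, 6,31,1,0,0,-1,5, 0,0,0,0,0,0,5, 0,0,0,0,0,0,5
```

carry_out(
  steps=[12,30,1,0,0,-1,5,11,30,1,0,0,-1,5,10,30,1,0,0,-1,5,10,30,1,0,0,-1,5,9,30,1,0,0,-1,5,9,31,0,0,0,-1,5,8,31,1,0,0,-1,5,8,31,0,0,0,-1,5,7,31,1,0,0,-1,5,7,31,0,0,0,-2,5,6,31,1,0,0,-1,5,0,0,0,0,0,0,5,0,0,0,0,0,0,5],
)

```text
t: 27.35
tool_pos: [0.4614, 0.1072, 0.1047]
tool_rot: [-0.088, 0.996, -0.0, -0.0]
ft_force: [0.2, -0.9, -1.2]
opening: 0.123
```

```bash
python3 plan.py "464 105.5 32 190 5 18"
```

```text
t 27.4 pos [461.4 107.2 104.7] phi 190.1 tilt 0.03 open 10.5 F [ 0.2 -0.9 -1.2]
5
0,0,15,0,0,0,5, -1,-1,14,0,0,0,5, 0,0,15,0,0,0,5, -1,-1,14,0,0,0,5, 0,0,15,0,0,0.1,5
```

carry_out(
  steps=[-2,-2,10,0,0,0,5,0,0,15,0,0,0,5,0,0,15,0,0,0,5,0,0,15,0,0,0,5,0,0,12,0,0,0,5,0,0,6,0,0,0,5,0,0,2,0,0,0,5,0,0,0,0,0,0,5],
)

```text
t: 28.15
tool_pos: [0.4643, 0.1049, 0.0302]
tool_rot: [-0.087, 0.996, -0.0, -0.0]
ft_force: [0.6, -0.4, -1.1]
opening: 0.119
```

```bash
python3 plan.py "w 2 28;464 106 125 190 28 25;300 -180 280 186 80 36;w 1 80"
```

```text
t 28.1 pos [464.3 104.9  30.2] phi 190.0 tilt 0.01 open 10.2 F [ 0.6 -0.4 -1.1]
18
0,0,0,0,0,0,28, 0,0,0,0,0,0,28, 0,0,-24,0,0,0,28, 0,0,-24,0,0,0,28, 0,1,-23,0,0,0,28, 0,0,-24,0,0,0,28, 19,-23,-14,0,0,0,80, 19,-23,-14,0,0,0,80, 19,-23,-14,0,0,0,80, 19,-23,-14,0,0,0,80, 19,-23,-14,0,0,1,80, 19,-23,-14,0,0,0,80, 19,-23,-14,0,0,1,80, 19,-24,-14,0,0,0,80, 18,-24,-14,0,0,1,80, 18,-24,-14,0,0,0,80, 18,-24,-15,0,0,1,80, 0,0,0,0,0,0,80
```

carry_out(
  steps=[0,0,2,0,0,0,5,0,0,0,0,0,0,28,0,0,0,0,0,0,28,0,0,-15,0,0,0,28,0,0,-25,0,0,0,28,0,0,-25,0,0,0,28,0,0,-25,0,0,0,28,19,-23,-14,0,0,0,80,19,-23,-14,0,0,0,80,19,-23,-14,0,0,0,80,19,-23,-14,0,0,0,80,19,-23,-14,0,0,0,80,19,-23,-14,0,0,0,80,19,-23,-14,0,0,0,80,19,-23,-14,0,0,0,80,19,-23,-14,0,0,0,80,0,0,0,0,0,0,80],
)

```text
t: 29.85
tool_pos: [0.3314, -0.1314, 0.2466]
tool_rot: [-0.085, 0.996, -0.002, 0.001]
ft_force: [-0.1, 0.4, -0.4]
opening: 0.936
```

```bash
python3 - <<'E'
from h import *
c,W,ok=snap("top","top2"); img=c["image"]; cv2.imwrite("pics/t2c.png",cv2.resize(img[140:320,90:430],None,fx=2.35,fy=2.35,interpolation=cv2.INTER_CUBIC))
z=W[...,2]; g=img.max(2)
def fit(name,u0,u1,v0,v1,lo,hi,dark=0):
    m=np.zeros(z.shape,bool); m[v0:v1,u0:u1]=1; m&=ok&(z>lo)&(z<hi)
    if dark: m&=g<dark
    n,l,st,ce=cv2.connectedComponentsWithStats(m.astype(np.uint8),connectivity=8)
    k=1+np.argmax(st[1:,4]); p=W[l==k]
    r=cv2.minAreaRect((p[:,:2]*1000).astype(np.float32))
    print(name,len(p),"rect",np.round(r[0],1),np.round(r[1],1),round(r[2],1),"mean",np.round(p.mean(0)*1000,1))
fit("p1",175,203,235,275,.036,.046,110);fit("p2",203,228,235,275,.036,.046,110)
b=(85,158,225,290)
fit("door",*b,.014,.024);fit("rest",95,135,230,285,.034,.06);fit("tab",138,158,230,285,.034,.06)
E
```

```text
p1 66 rect [457.1 159.4] [40.4 12.5] 11.4 mean [456.8 159.1  42.2]
p2 65 rect [467.2 106.3] [43.2 11.6] 10.0 mean [466.5 106.1  42. ]
door 1664 rect [444.8 340.2] [117.4 131.1] 10.6 mean [444.7 343.4  19.7]
rest 48 rect [446.4 340.9] [37.3  6.2] 10.3 mean [446.1 340.4  43. ]
tab 26 rect [456.2 288. ] [28.   5.6] 6.8 mean [456.4 287.2  42.7]
```

View pics/t2c.png

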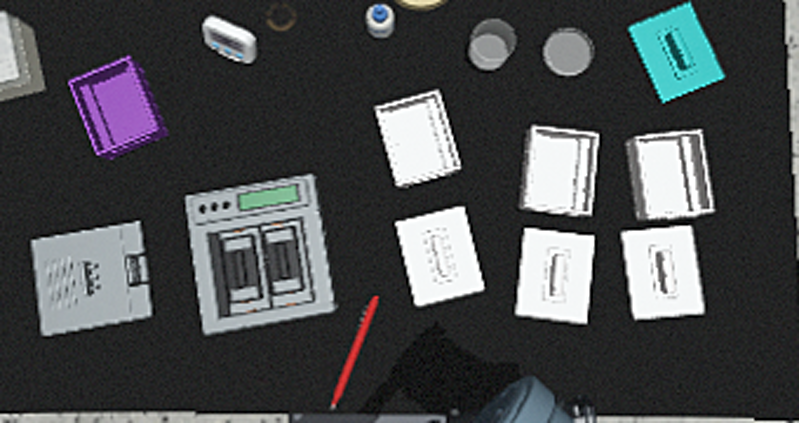

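Both packs lie flat in their places: handles at (240,270) and (285,262), tops at z 42 mm. All tubs are empty and nothing has been knocked. Door next.

```bash
python3 plan.py "450 315.5 110 190.3 85 34;w 1 85"
```

```text
t 29.9 pos [ 331.7 -129.8  245.5] phi 189.8 tilt 0.19 open 80.4 F [-0.7  1.2 -0.6]
16
-13,28,9,0,0,0,85, -13,28,9,0,0,0,85, -13,28,9,0,0,0,85, -13,28,9,0,0,0,85, -13,28,9,0,0,0,85, -13,28,9,0,0,0,85, -13,28,9,0,0,0,85, -13,28,9,0,0,0,85, -13,28,9,0,0,0,85, -13,28,9,0,0,0,85, -12,28,9,0,0,0,85, -13,28,9,0,0,0,85, -12,28,9,0,0,0,85, -13,27,9,0,0,0,85, -12,28,9,0,0,-0.5,85, 0,0,0,0,0,0,85
```

carry_out(
  steps=[-13,28,9,0,0,0,85,-13,28,9,0,0,0,85,-13,28,9,0,0,0,85,-13,28,9,0,0,0,85,-13,28,9,0,0,0,85,-13,28,9,0,0,0,85,-13,28,9,0,0,0,85,-13,28,9,0,0,0,85,-13,28,9,0,0,0,85,-13,28,9,0,0,0,85,-12,28,9,0,0,0,85,-13,28,9,0,0,0,85,-12,28,9,0,0,0,85,-13,27,9,0,0,0,85,-12,28,9,0,0,-0.5,85,0,0,0,0,0,0,85,0,0,0,0,0,0,85],
)

```text
t: 31.6
tool_pos: [0.4465, 0.3187, 0.1081]
tool_rot: [-0.093, 0.996, -0.0, -0.001]
ft_force: [-0.2, 0.2, 0.0]
opening: 0.997
```

```bash
python3 plan.py "450 315.5 22 190.3 85 18"
```

```text
t 31.6 pos [446.5 318.7 108.1] phi 190.6 tilt 0.14 open 85.1 F [-0.2  0.2  0. ]
5
-1,-1,17,0,0,0,85, 0,-1,17,0,0,0,85, -1,-1,17,0,0,0,85, 0,0,18,0,0,0,85, -1,-1,17,0,0,0.3,85
```

carry_out(
  steps=[-3,-3,15,0,0,0,85,0,0,20,0,0,0,85,0,0,20,0,0,0,85,0,0,19,0,0,0,85,0,0,12,0,0,0,85,0,0,0,0,0,0,40,0,0,0,0,0,0,40,0,0,0,0,0,0,40,0,0,0,0,0,0,40,0,0,0,0,0,0,40,0,0,0,0,0,0,40],
)

```text
t: 32.7
tool_pos: [0.4531, 0.3161, 0.0252]
tool_rot: [-0.091, 0.996, 0.001, 0.002]
ft_force: [0.3, 2.2, 7.5]
opening: 0.581
```

```bash
python3 plan.py "450 315.5 105 190 40 22;459.5 130 105 190 40 30;w 2 40"
```

```text
t 32.7 pos [453.1 316.1  25.2] phi 190.5 tilt 0.22 open 49.6 F [0.3 2.2 7.5]
13
1,0,-20,0,0,0,40, 1,0,-20,0,0,0,40, 1,0,-20,0,0,0,40, 0,0,-20,0,0,0.5,40, 3,-26,0,0,0,0,40, 3,-26,0,0,0,0,40, 3,-26,0,0,0,0,40, 3,-27,0,0,0,0,40, 4,-26,0,0,0,0,40, 3,-27,0,0,0,0,40, 4,-26,0,0,0,0,40, 0,0,0,0,0,0,40, 0,0,0,0,0,0,40
```

```bash
python3 plan.py "453 316 125 190.2 40 20;465 110.5 95 190 40 30;w 2 40"
```

```text
t 32.7 pos [453.1 316.1  25.2] phi 190.5 tilt 0.22 open 49.6 F [0.3 2.2 7.5]
14
0,0,-20,0,0,0,40, 0,0,-20,0,0,0,40, 0,0,-20,0,0,0,40, 0,0,-20,0,0,0,40, 0,0,-20,0,0,0.3,40, 4,-29,4,0,0,0,40, 3,-29,4,0,0,0,40, 4,-29,4,0,0,0,40, 3,-29,5,0,0,0,40, 4,-29,4,0,0,0,40, 3,-30,5,0,0,0,40, 4,-29,4,0,0,0.2,40, 0,0,0,0,0,0,40, 0,0,0,0,0,0,40
```

carry_out(
  steps=[0,0,-20,0,0,0,40,0,0,-20,0,0,0,40,0,0,-20,0,0,0,40,0,0,-20,0,0,0,40,0,0,-20,0,0,0.3,40,4,-29,4,0,0,0,40,3,-29,4,0,0,0,40,4,-29,4,0,0,0,40,3,-29,5,0,0,0,40,4,-29,4,0,0,0,40,3,-30,5,0,0,0,40,4,-29,4,0,0,0.2,40,0,0,0,0,0,0,40,0,0,0,0,0,0,40,0,0,0,0,0,0,40],
)

```text
t: 34.2
tool_pos: [0.4632, 0.1105, 0.0937]
tool_rot: [-0.087, 0.996, 0.0, 0.0]
ft_force: [1.2, 0.4, -0.7]
opening: 0.583
```

```bash
python3 plan.py; cat > dv.py <<'E'
import sys
from h import *
n=sys.argv[1]; c,W,ok=snap("top",n); img=c["image"]
z=W[...,2]; s=sensors.observe(); zt=s["tool_pos"][2]
m=np.zeros(z.shape,bool); m[190:310,130:260]=1; m&=ok&(z>zt-.02)&(z<zt+.018)
p=W[m]; a=np.radians(10); o=np.array([.4594,.1314]); d=p[:,:2]-o
X=(d@[np.cos(a),np.sin(a)])*1000; Y=(d@[-np.sin(a),np.cos(a)])*1000
print("n",len(p),"zmed",np.median(p[:,2]),"tool",s["tool_pos"].round(4))
zm=np.median(p[:,2]); q=abs(p[:,2]-zm)<.004; X,Y=X[q],Y[q]
# edges: per-strip extremes
def e(A,B,f,lo,hi): 
    r=[]
    for k in np.arange(lo,hi,6):
        t=A[(B>=k)&(B<k+6)]
        if len(t)>2: r.append(round(float(f(t)),1))
    return r
print("xmin",e(X,Y,np.min,-66,66));print("xmax",e(X,Y,np.max,-66,66))
print("ymin",e(Y,X,np.min,-58,58));print("ymax",e(Y,X,np.max,-58,58))
cv2.imwrite(f"pics/{n}c.png",cv2.resize(img[190:300,130:260],None,fx=4,fy=4,interpolation=cv2.INTER_CUBIC))
E
python3 dv.py dv1
```

```text
t 34.2 pos [463.2 110.5  93.7] phi 190.0 tilt 0.04 open 49.8 F [ 1.2  0.4 -0.7]
0

n 181 zmed 0.08763778523424426 tool [0.4632 0.1107 0.0936]
xmin [-57.6, -59.3, -58.3, -57.5, 55.1, -58.6, -57.6]
xmax [56.0, 54.2, 55.0, 56.1, 56.2, -55.5, -54.6]
ymin [-63.9, -64.0, -62.6, -63.7, -64.5, -63.3, -63.9, -63.2, -64.1, -64.2, -62.7, -63.9, -61.5]
ymax [68.4, -42.4, -46.3, -47.0, -47.9, -51.8, -58.8, -57.2, -57.6, -56.8, -54.8, -14.6, -12.0]
```

View pics/dv1c.png

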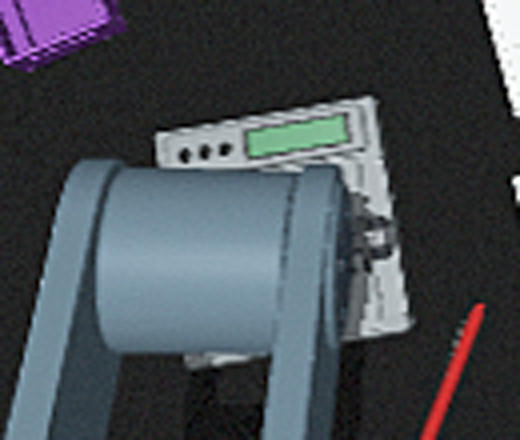

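carry_out(
  steps=[-1,-2,0,0,0,0,40,0,0,10,0,0,0,40,0,0,8,0,0,0,40,0,0,5,0,0,0,40,0,0,4,0,0,0,40,0,0,0,0,0,0,40],
)

```text
t: 34.85
tool_pos: [0.4637, 0.1082, 0.0654]
tool_rot: [-0.087, 0.996, 0.0, -0.001]
ft_force: [-0.5, -0.6, -1.3]
opening: 0.582
```

```bash
python3 plan.py
```

```text
t 34.9 pos [463.7 108.2  65.4] phi 190.0 tilt 0.1 open 49.7 F [-0.5 -0.6 -1.3]
0
```

carry_out(
  steps=[0,0,3,0,0,0,40,0,0,3,0,0,0,40,0,0,2,0,0,0,40,0,0,0,0,0,0,40],
)

```text
t: 35.25
tool_pos: [0.4646, 0.1081, 0.0592]
tool_rot: [-0.087, 0.996, -0.0, -0.0]
ft_force: [-4.5, -0.0, 8.8]
opening: 0.58
```

```bash
python3 plan.py
```

```text
t 35.2 pos [464.6 108.1  59.2] phi 190.0 tilt 0.01 open 49.5 F [-4.5 -0.   8.8]
0
```

Seated with light contact. Release and rise, then view.

carry_out(
  steps=[0,0,0,0,0,0,85,0,0,0,0,0,0,85,0,0,0,0,0,0,85,0,0,0,0,0,0,85,0,0,-20,0,0,0,85,0,0,-30,0,0,0,85,0,0,-30,0,0,0,85,19,-20,-10,0,0,0,50,19,-20,-10,0,0,0,50,19,-20,-10,0,0,0,50,19,-20,-10,0,0,0,50,19,-20,-10,0,0,0,50,0,-22,-10,0,0,0,50,0,-22,-10,0,0,0,50,0,-22,-10,0,0,0,50,0,-22,-10,0,0,0,50,0,0,0,0,0,0,50],
)

```text
t: 36.95
tool_pos: [0.4045, -0.0958, 0.2297]
tool_rot: [-0.086, 0.996, -0.001, 0.001]
ft_force: [0.5, 1.2, 0.3]
opening: 0.591
```

```bash
python3 plan.py; python3 - <<'E'
from h import *
c,W,ok=snap("top","top3"); img=c["image"]; cv2.imwrite("pics/t3c.png",cv2.resize(img[140:320,90:430],None,fx=2.35,fy=2.35,interpolation=cv2.INTER_CUBIC))
z=W[...,2]
def fit(name,u0,u1,v0,v1,lo,hi):
    m=np.zeros(z.shape,bool); m[v0:v1,u0:u1]=1; m&=ok&(z>lo)&(z<hi)
    n,l,st,ce=cv2.connectedComponentsWithStats(m.astype(np.uint8),connectivity=8)
    if n<2: print(name,"none"); return
    k=1+np.argmax(st[1:,4]); p=W[l==k]
    r=cv2.minAreaRect((p[:,:2]*1000).astype(np.float32))
    print(name,len(p),"rect",np.round(r[0],1),np.round(r[1],1),round(r[2],1),"mean",np.round(p.mean(0)*1000,1))
fit("rest",160,210,225,290,.070,.1);fit("tab",208,240,225,290,.070,.1)
for n,b in dict(l1=(250,306,225,278),l2=(302,347,230,285),l3=(346,400,228,283)).items(): fit(n,*b,.026,.04)
for k,(x,y) in enumerate([(459,131),(420,100),(420,170),(500,170),(505,95)]):
    q=ok&(np.hypot(W[...,0]-x/1e3,W[...,1]-y/1e3)<.008); print("plate z",x,y,np.median(z[q]))
E
```

```text
t 37.0 pos [404.5 -95.8 229.7] phi 189.8 tilt 0.18 open 50.4 F [0.5 1.2 0.3]
0

rest 39 rect [458.1 135.2] [37.9  6.6] 9.5 mean [459.4 135.2  77.9]
tab 22 rect [468.9  79. ] [28.   4.8] 11.8 mean [468.1  78.2  77.4]
l1 61 rect [479.  -82.5] [39.4 11.8] 14.9 mean [479.3 -82.2  35. ]
l2 83 rect [ 452.8 -224.9] [12.5 48.6] 83.0 mean [ 452.5 -224.4   34.5]
l3 82 rect [ 457.3 -355. ] [47.9 12.4] 5.3 mean [ 458.3 -354.    34.1]
plate z 459 131 0.06582155507702869
plate z 420 100 0.05355373181615275
plate z 420 170 0.0537773043290789
plate z 500 170 0.05409589992902786
plate z 505 95 0.05413961828753888
```

View pics/t3c.png

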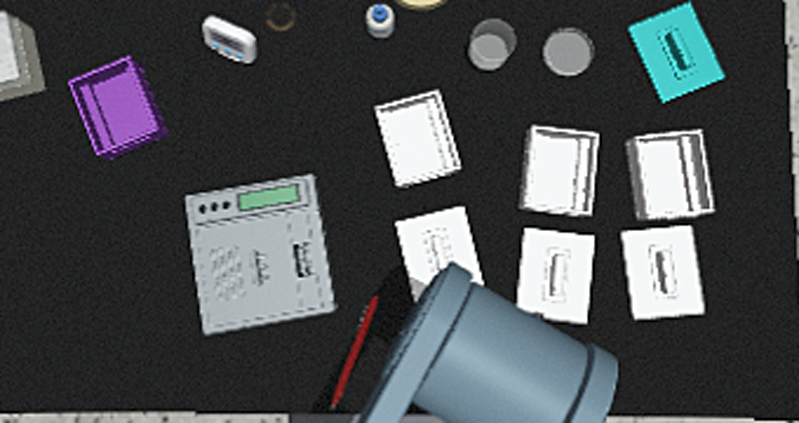

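Door is level and seated, with the tab back out (rest-to-tab distance 57 mm, as at the start). The lids haven't moved. Lid 1 next.

```bash
python3 plan.py "474.4 -83.6 75 194.8 50 33;w 1 50"
```

```text
t 37.0 pos [403.7 -94.3 228.7] phi 189.8 tilt 0.05 open 50.1 F [ 0.6  0.3 -0.7]
7
-12,0,26,0,0,-1,50, -12,-1,26,0,0,-1,50, -12,-1,25,0,0,-1,50, -12,-1,26,0,0,-1,50, -12,-1,25,0,0,0,50, -11,0,26,0,0,-1,50, 0,0,0,0,0,0,50
```

carry_out(
  steps=[-12,0,26,0,0,-1,50,-12,-1,26,0,0,-1,50,-12,-1,25,0,0,-1,50,-12,-1,26,0,0,-1,50,-12,-1,25,0,0,0,50,-11,0,26,0,0,-1,50,0,0,0,0,0,0,50,0,0,0,0,0,0,50],
)

```text
t: 37.8
tool_pos: [0.4725, -0.081, 0.0737]
tool_rot: [-0.131, 0.991, 0.001, -0.001]
ft_force: [0.0, 0.9, 1.0]
opening: 0.59
```

```bash
python3 plan.py "474.4 -83.6 17 194.8 50 18"
```

```text
t 37.8 pos [472.5 -81.   73.7] phi 195.0 tilt 0.17 open 50.4 F [0.  0.9 1. ]
4
0,-1,14,0,0,0,50, 0,-1,14,0,0,0,50, -1,-1,14,0,0,0,50, 0,0,15,0,0,0.2,50
```

carry_out(
  steps=[-1,-3,14,0,0,0,50,0,0,14,0,0,0,50,0,0,14,0,0,0,50,0,0,14,0,0,0,50,0,0,0,0,0,0,5,0,0,0,0,0,0,5,0,0,0,0,0,0,5,0,0,0,0,0,0,5,0,0,0,0,0,0,5],
)

```text
t: 38.7
tool_pos: [0.4764, -0.0853, 0.02]
tool_rot: [-0.13, 0.991, -0.001, 0.001]
ft_force: [-1.1, 0.5, 8.2]
opening: 0.123
```

```bash
python3 plan.py "474 -83.5 100 195 5 22;615.5 -55.5 100 195.4 5 30;w 3 5"
```

```text
t 38.7 pos [476.4 -85.3  20. ] phi 195.0 tilt 0.14 open 10.5 F [-1.1  0.5  8.2]
12
0,1,-20,0,0,0,5, 1,0,-20,0,0,0,5, 0,1,-20,0,0,0,5, 1,0,-20,0,0,0,5, -29,-2,0,0,0,0,5, -29,-2,0,0,0,0,5, -29,-2,0,0,0,0,5, -29,-2,0,0,0,0,5, -28,-1,0,0,0,-0.4,5, 0,0,0,0,0,0,5, 0,0,0,0,0,0,5, 0,0,0,0,0,0,5
```

carry_out(
  steps=[0,0,-20,0,0,0,5,0,0,-20,0,0,0,5,0,0,-20,0,0,0,5,0,0,-20,0,0,0,5,-29,-2,0,0,0,0,5,-29,-2,0,0,0,0,5,-29,-2,0,0,0,0,5,-29,-1,0,0,0,0,5,-28,-1,0,0,0,-0.4,5,0,0,0,0,0,0,5,0,0,0,0,0,0,5,0,0,0,0,0,0,5],
)

```text
t: 39.9
tool_pos: [0.6155, -0.0554, 0.0982]
tool_rot: [-0.134, 0.991, 0.0, -0.0]
ft_force: [0.6, 0.6, -1.5]
opening: 0.125
```

```bash
python3 plan.py "617.5 -55.3 72 195.4 5 15"
```

```text
t 39.9 pos [615.5 -55.4  98.2] phi 195.4 tilt 0.06 open 10.7 F [ 0.6  0.6 -1.5]
2
-1,0,13,0,0,0,5, -1,0,13,0,0,0,5
```

carry_out(
  steps=[-1,0,13,0,0,0,5,-1,0,12,0,0,0,5,0,0,5,0,0,0,5,0,0,4,0,0,0,5,0,0,2,0,0,0,5,0,0,0,0,0,0,5],
)

```text
t: 40.5
tool_pos: [0.6184, -0.0549, 0.0623]
tool_rot: [-0.134, 0.991, 0.0, -0.0]
ft_force: [0.6, -0.1, -0.5]
opening: 0.124
```

```bash
python3 plan.py
```

```text
t 40.5 pos [618.4 -54.9  62.3] phi 195.4 tilt 0.02 open 10.6 F [ 0.6 -0.1 -0.5]
0
```

carry_out(
  steps=[0,0,1,0,0,0,5,0,0,0,0,0,0,50,0,0,0,0,0,0,50,0,0,0,0,0,0,50,0,0,-15,0,0,0,50,0,0,-30,0,0,0,50,0,0,-15,0,0,0,50,0,0,0,0,0,0,50],
)

```text
t: 41.3
tool_pos: [0.6208, -0.0555, 0.1252]
tool_rot: [-0.134, 0.991, -0.001, 0.003]
ft_force: [0.3, -0.5, -0.6]
opening: 0.587
```

```bash
python3 plan.py "452.8 -225 80 173.2 50 33;w 2 50"
```

```text
t 41.3 pos [620.8 -55.5 125.2] phi 195.4 tilt 0.39 open 50.2 F [ 0.3 -0.5 -0.6]
10
26,-15,6,0,0,3,50, 25,-16,6,0,0,3,50, 24,-17,6,0,0,3,50, 23,-19,5,0,0,3,50, 22,-20,6,0,0,3,50, 21,-21,5,0,0,2,50, 21,-22,6,0,0,3,50, 19,-23,5,0,0,2.2,50, 0,0,0,0,0,0,50, 0,0,0,0,0,0,50
```

carry_out(
  steps=[26,-15,3,0,0,3,50,25,-16,4,0,0,3,50,24,-17,5,0,0,3,50,23,-19,5,0,0,3,50,22,-20,6,0,0,3,50,21,-21,5,0,0,2,50,21,-22,6,0,0,3,50,19,-23,5,0,0,2.2,50,0,0,0,0,0,0,50,0,0,0,0,0,0,50],
)

```text
t: 42.3
tool_pos: [0.4501, -0.2245, 0.0817]
tool_rot: [0.06, 0.998, 0.0, -0.0]
ft_force: [-1.1, -0.4, 0.3]
opening: 0.586
```

```bash
python3 plan.py "452.8 -225 19 173.2 50 18"
```

```text
t 42.3 pos [ 450.1 -224.5   81.7] phi 173.1 tilt 0.06 open 50.1 F [-1.1 -0.4  0.3]
4
-1,0,16,0,0,0,50, -1,0,16,0,0,0,50, 0,0,15,0,0,0,50, -1,0,16,0,0,-0.1,50
```

carry_out(
  steps=[-1,0,16,0,0,0,50,-1,0,16,0,0,0,50,0,0,15,0,0,0,50,0,0,15,0,0,0,50,0,0,0,0,0,0,5,0,0,0,0,0,0,5,0,0,0,0,0,0,5,0,0,0,0,0,0,5,0,0,0,0,0,0,5],
)

```text
t: 43.2
tool_pos: [0.4533, -0.225, 0.0211]
tool_rot: [0.059, 0.998, -0.0, 0.001]
ft_force: [0.4, 1.7, 3.3]
opening: 0.118
```

```bash
python3 plan.py "454 -225 100 173.2 5 20;578 -228.5 100 173.2 5 30"
```

```text
t 43.2 pos [ 453.3 -225.    21.1] phi 173.2 tilt 0.1 open 10.1 F [0.4 1.7 3.3]
9
0,0,-20,0,0,0,5, 0,0,-20,0,0,0,5, 0,0,-19,0,0,0,5, -1,0,-20,0,0,0,5, -25,2,0,0,0,0,5, -25,2,0,0,0,0,5, -24,2,0,0,0,0,5, -25,3,0,0,0,0,5, -24,2,0,0,0,0,5
```

carry_out(
  steps=[0,0,-20,0,0,0,5,0,0,-20,0,0,0,5,0,0,-19,0,0,0,5,0,0,-20,0,0,0,5,-25,2,0,0,0,0,5,-25,2,0,0,0,0,5,-25,2,0,0,0,0,5,-25,3,0,0,0,0,5,-24,2,0,0,0,0,5,0,0,0,0,0,0,5,0,0,0,0,0,0,5,0,0,0,0,0,0,5],
)

```text
t: 44.4
tool_pos: [0.576, -0.2283, 0.0989]
tool_rot: [0.06, 0.998, 0.0, -0.001]
ft_force: [-0.4, -1.3, -0.7]
opening: 0.12
```

```bash
python3 plan.py "578 -228.5 63 173.2 5 14"
```

```text
t 44.4 pos [ 576.  -228.3   98.9] phi 173.2 tilt 0.08 open 10.2 F [-0.4 -1.3 -0.7]
3
-1,0,12,0,0,0,5, -1,0,12,0,0,0,5, 0,0,12,0,0,0,5
```

carry_out(
  steps=[-1,0,12,0,0,0,5,0,0,12,0,0,0,5,0,0,5,0,0,0,5,0,0,4,0,0,0,5,0,0,2,0,0,0,5,0,0,0,0,0,0,5],
)

```text
t: 45.0
tool_pos: [0.5778, -0.2286, 0.0639]
tool_rot: [0.06, 0.998, 0.0, -0.0]
ft_force: [0.8, 0.2, -0.8]
opening: 0.12
```

```bash
python3 plan.py
```

```text
t 45.0 pos [ 577.8 -228.6   63.9] phi 173.2 tilt 0.04 open 10.2 F [ 0.8  0.2 -0.8]
0
```

carry_out(
  steps=[0,0,1,0,0,0,5,0,0,0,0,0,0,50,0,0,0,0,0,0,50,0,0,0,0,0,0,50,0,0,-15,0,0,0,50,0,0,-30,0,0,0,50,0,0,-15,0,0,0,50,0,0,0,0,0,0,50],
)

```text
t: 45.8
tool_pos: [0.5802, -0.23, 0.1273]
tool_rot: [0.059, 0.998, -0.002, 0.003]
ft_force: [0.4, -0.4, 0.5]
opening: 0.586
```

```bash
python3 plan.py "458 -355 80 185 50 30;w 2 50"
```

```text
t 45.8 pos [ 580.2 -230.   127.3] phi 173.2 tilt 0.4 open 50.0 F [ 0.4 -0.4  0.5]
9
15,-20,7,0,0,-2,50, 16,-19,7,0,0,-2,50, 17,-19,7,0,0,-2,50, 17,-18,7,0,0,-1,50, 17,-18,6,0,0,-2,50, 18,-17,7,0,0,-1,50, 19,-17,6,0,0,-1.8,50, 0,0,0,0,0,0,50, 0,0,0,0,0,0,50
```

carry_out(
  steps=[15,-20,3,0,0,-2,50,16,-19,5,0,0,-2,50,17,-19,6,0,0,-2,50,17,-18,7,0,0,-1,50,17,-18,7,0,0,-2,50,17,-17,7,0,0,-1,50,18,-17,7,0,0,-1.8,50,0,0,0,0,0,0,50,0,0,0,0,0,0,50],
)

```text
t: 46.7
tool_pos: [0.4572, -0.3537, 0.0805]
tool_rot: [-0.042, 0.999, 0.001, -0.0]
ft_force: [0.5, 0.5, -0.6]
opening: 0.587
```

```bash
python3 plan.py "458 -355 20 185 50 18"
```

```text
t 46.7 pos [ 457.2 -353.7   80.5] phi 184.9 tilt 0.08 open 50.1 F [ 0.5  0.5 -0.6]
4
0,0,15,0,0,0,50, 0,0,15,0,0,0,50, 0,-1,15,0,0,0,50, -1,0,16,0,0,-0.1,50
```

carry_out(
  steps=[0,-1,15,0,0,0,50,0,0,15,0,0,0,50,0,0,15,0,0,0,50,0,0,15,0,0,0,50,0,0,0,0,0,0,5,0,0,0,0,0,0,5,0,0,0,0,0,0,5,0,0,0,0,0,0,5,0,0,0,0,0,0,5],
)

```text
t: 47.6
tool_pos: [0.4581, -0.3553, 0.0219]
tool_rot: [-0.043, 0.999, -0.0, 0.0]
ft_force: [-0.3, 0.3, -1.0]
opening: 0.122
```

```bash
python3 plan.py "458 -355 100 185 5 20;576 -362 100 186.3 5 30"
```

```text
t 47.6 pos [ 458.1 -355.3   21.9] phi 185.0 tilt 0.07 open 10.4 F [-0.3  0.3 -1. ]
8
0,0,-20,0,0,0,5, 0,0,-19,0,0,0,5, 0,0,-20,0,0,0,5, 0,0,-19,0,0,0,5, -29,-4,0,0,0,0,5, -29,-4,0,0,0,0,5, -29,-4,0,0,0,-1,5, -30,-5,0,0,0,-0.3,5
```

carry_out(
  steps=[0,0,-20,0,0,0,5,0,0,-19,0,0,0,5,0,0,-20,0,0,0,5,0,0,-19,0,0,0,5,-29,-4,0,0,0,0,5,-29,-4,0,0,0,0,5,-29,-4,0,0,0,-1,5,-30,-5,0,0,0,-0.3,5,0,0,0,0,0,0,5,0,0,0,0,0,0,5,0,0,0,0,0,0,5],
)

```text
t: 48.7
tool_pos: [0.5749, -0.361, 0.099]
tool_rot: [-0.055, 0.999, 0.0, -0.0]
ft_force: [0.1, -0.4, -0.5]
opening: 0.12
```

```bash
python3 plan.py "576 -362 64 186.3 5 14"
```

```text
t 48.7 pos [ 574.9 -361.    99. ] phi 186.3 tilt 0.07 open 10.3 F [ 0.1 -0.4 -0.5]
3
0,0,12,0,0,0,5, 0,-1,12,0,0,0,5, -1,0,11,0,0,0,5
```

carry_out(
  steps=[0,-1,12,0,0,0,5,0,0,12,0,0,0,5,0,0,5,0,0,0,5,0,0,4,0,0,0,5,0,0,2,0,0,0,5,0,0,0,0,0,0,5],
)

```text
t: 49.3
tool_pos: [0.5761, -0.3634, 0.0672]
tool_rot: [-0.054, 0.999, -0.001, 0.0]
ft_force: [-6.8, 2.4, 17.9]
opening: 0.124
```

```bash
python3 plan.py
```

```text
t 49.3 pos [ 576.1 -363.4   67.2] phi 186.2 tilt 0.1 open 10.6 F [-6.8  2.4 17.9]
0
```

Contact 3 mm early with a −x reaction, so the block is on the rim at +x. Lift a little, shift −x and retry.

carry_out(
  steps=[0,0,-10,0,0,0,5,2,1,0,0,0,0,5,0,0,0,0,0,0,5,0,0,5,0,0,0,5,0,0,4,0,0,0,5,0,0,0,0,0,0,5],
)

```text
t: 49.9
tool_pos: [0.5742, -0.3622, 0.0674]
tool_rot: [-0.055, 0.999, -0.0, 0.0]
ft_force: [-5.2, 2.0, 17.1]
opening: 0.12
```

```bash
python3 plan.py
```

```text
t 49.9 pos [ 574.2 -362.2   67.4] phi 186.3 tilt 0.06 open 10.2 F [-5.2  2.  17.1]
0
```

```bash
python3 - <<'E'
from h import *
c,W,ok=snap("side","side3"); im=c["image"]
q=ok&(W[...,0]>.51)&(W[...,0]<.64)&(W[...,1]>-.42)&(W[...,1]<-.30)
v,u=np.where(q&(W[...,2]>.02)&(W[...,2]<.06)); print(u.min(),u.max(),v.min(),v.max())
p=W[q&(W[...,2]>.043)&(W[...,2]<.066)]
a=np.radians(6.3);d=p[:,:2]-[.5748,-.362]; X=d@[np.cos(a),np.sin(a)];Y=d@[-np.sin(a),np.cos(a)]
for x0 in (-.05,-.03,0,.03):
    for y0 in(-.043,-.03,.02):
        s=(X>=x0)&(X<x0+.02)&(Y>=y0)&(Y<y0+.015); print(x0,y0,s.sum(),np.round(np.percentile(p[s,2],[20,50,80])*1000,1) if s.sum()>3 else "")
cv2.imwrite("pics/s3c.png",cv2.resize(im[200:290,240:360],None,fx=6,fy=6,interpolation=cv2.INTER_CUBIC))
E
```

```text
290 339 236 272
-0.05 -0.043 36 [49.7 50.9 51.9]
-0.05 -0.03 32 [50.6 51.6 53.1]
-0.05 0.02 31 [52.7 55.  55.7]
-0.03 -0.043 34 [50.  51.4 52.2]
-0.03 -0.03 28 [51.1 52.  52.9]
-0.03 0.02 28 [53.5 54.7 55.6]
0 -0.043 37 [49.1 50.9 52. ]
0 -0.03 29 [51.3 52.1 52.9]
0 0.02 9 [54.5 55.4 56.3]
0.03 -0.043 31 [48.3 50.3 51.8]
0.03 -0.03 25 [50.7 51.8 52.9]
0.03 0.02 0
```

View pics/s3c.png

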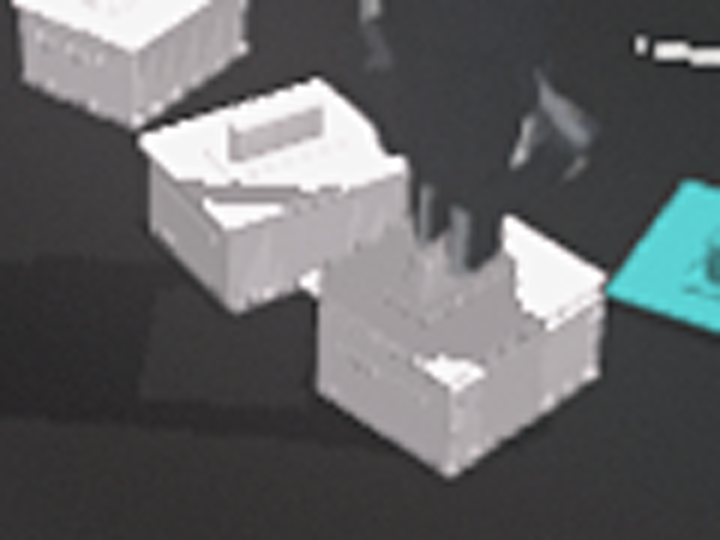

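Lid 3 (crop 460,300) is tilted: its +y side is about 4 mm higher. Lift and check how it hangs.

carry_out(
  steps=[0,0,-10,0,0,0,5,0,0,-8,0,0,0,5,0,0,0,0,0,0,5,0,0,0,0,0,0,5],
)

```text
t: 50.35
tool_pos: [0.5738, -0.3612, 0.0828]
tool_rot: [-0.055, 0.998, 0.0, -0.0]
ft_force: [-0.3, 0.8, -1.6]
opening: 0.12
```

```bash
python3 - <<'E'
from h import *
c,W,ok=snap("side","side4"); im=c["image"]
s=sensors.observe(); print(s["tool_pos"],s["ft_force"])
zt=s["tool_pos"][2]
q=ok&(W[...,0]>.50)&(W[...,0]<.65)&(W[...,1]>-.43)&(W[...,1]<-.29)&(W[...,2]>zt-.022)&(W[...,2]<zt+.004)&(im.min(2)>90)
p=W[q]; a=np.radians(6.3);d=p[:,:2]-[.5748,-.362]; X=d@[np.cos(a),np.sin(a)]*1000;Y=d@[-np.sin(a),np.cos(a)]*1000; Z=p[:,2]*1000
k=np.ones(len(Z),bool)
for _ in range(6):
    A=np.c_[X,Y,np.ones_like(X)]; f=np.linalg.lstsq(A[k],Z[k],rcond=None)[0]; r=Z-A@f; k=abs(r)<2 if _>1 else r>-3
print("plane slope deg",np.degrees(f[:2]),"z0",f[2],k.sum()); print("extent",np.percentile(X[k],[1,99]),np.percentile(Y[k],[1,99]))
E
```

```text
[ 0.57359142 -0.36107522  0.08251075] [-1.10949832  0.26563845 -1.51981829]
plane slope deg [6.89485612e-04 1.63077074e+00] z0 68.59287463109834 543
extent [-54.24637098  50.72187371] [-43.15282028  42.34582912]
```

```bash
python3 - <<'E'
import numpy as np
for n,zl,zh in(("side0",.048,.056),("side4",.064,.074)):
    d=np.load(n+".npz");W,ok=d["W"],d["ok"]; im=d["img"]
    q=ok&(W[...,0]>.49)&(W[...,0]<.66)&(W[...,1]>-.44)&(W[...,1]<-.28)&(W[...,2]>zl)&(W[...,2]<zh)&(im.min(2)>70)
    p=W[q]; a=np.radians(6.3);e=p[:,:2]-[.5748,-.362]; X=e@[np.cos(a),np.sin(a)]*1000;Y=e@[-np.sin(a),np.cos(a)]*1000
    f=np.linalg.lstsq(np.c_[X,Y,X*0+1],p[:,2]*1000,rcond=None)[0]
    print(n,len(p),np.degrees(f[:2]/1000*1000),f[2],"X",np.percentile(X,[1,5,95,99]).round(1),"Y",np.percentile(Y,[1,5,95,99]).round(1))
# tub rim with lid off in side4? tub below: walls x/y extents
d=np.load("side4.npz");W,ok=d["W"],d["ok"]
for nm in("side2","side4"):
    d=np.load(nm+".npz");W,ok=d["W"],d["ok"]
    q=ok&(W[...,0]>.49)&(W[...,0]<.66)&(W[...,1]>-.44)&(W[...,1]<-.28)&(W[...,2]>.012)&(W[...,2]<.042)
    e=W[q][:,:2]-[.5748,-.362];X=e@[np.cos(a),np.sin(a)]*1000;Y=e@[-np.sin(a),np.cos(a)]*1000
    print(nm,"tub walls X",np.percentile(X,[1,5]).round(1),"Y",np.percentile(Y,[1,5]).round(1))
E
```

```text
side0 595 [-0.02636013 -0.09330197] 49.7863368032995 X [-52.5 -48.9  46.7  51.7] Y [-48.  -44.8  33.9  37.1]
side4 657 [0.10035792 1.62630261] 68.67479601719201 X [-54.1 -51.7  45.9  50.7] Y [-43.2 -41.4  38.1  42.2]
side2 tub walls X [-52.8 -51.6] Y [-46.3 -45.6]
side4 tub walls X [-52.5 -51.3] Y [-46.3 -45.7]
```

The side view shows the lid about 5 mm too far +y and 1 mm −x of its original place on the tub, which matches the +y edge riding on the rim. Correct it and lower.

carry_out(
  steps=[-1,-4,0,0,0,0,5,0,0,0,0,0,0,5,0,0,8,0,0,0,5,0,0,5,0,0,0,5,0,0,3,0,0,0,5,0,0,0,0,0,0,5],
)

```text
t: 51.0
tool_pos: [0.5748, -0.3648, 0.0661]
tool_rot: [-0.055, 0.999, 0.001, -0.001]
ft_force: [-0.6, 0.6, -0.8]
opening: 0.121
```

```bash
python3 plan.py
```

```text
t 51.0 pos [ 574.8 -364.8   66.1] phi 186.3 tilt 0.1 open 10.3 F [-0.6  0.6 -0.8]
0
```

carry_out(
  steps=[0,0,2,0,0,0,5,0,0,1,0,0,0,5,0,0,0,0,0,0,5,0,0,0,0,0,0,50,0,0,0,0,0,0,50,0,0,0,0,0,0,50,0,0,-15,0,0,0,50,0,0,-30,0,0,0,50,0,0,-30,0,0,0,50,30,0,-10,0,0,0,50,30,0,-10,0,0,0,50,30,0,-10,0,0,0,50,30,10,-10,0,0,0,50,30,20,-10,0,0,0,50,30,20,0,0,0,0,50,20,20,0,0,0,0,50,0,20,0,0,0,0,50,0,0,0,0,0,0,50],
)

```text
t: 52.8
tool_pos: [0.3662, -0.2962, 0.1905]
tool_rot: [-0.055, 0.998, -0.0, 0.0]
ft_force: [0.4, -1.4, 0.0]
opening: 0.584
```

```bash
python3 plan.py; python3 - <<'E'
from h import *
c,W,ok=snap("top","top4"); img=c["image"]; cv2.imwrite("pics/t4c.png",cv2.resize(img[140:320,90:430],None,fx=2.35,fy=2.35,interpolation=cv2.INTER_CUBIC))
z=W[...,2]
def fit(name,u0,u1,v0,v1,lo,hi):
    m=np.zeros(z.shape,bool); m[v0:v1,u0:u1]=1; m&=ok&(z>lo)&(z<hi)
    n,l,st,ce=cv2.connectedComponentsWithStats(m.astype(np.uint8),connectivity=8)
    k=1+np.argmax(st[1:,4]); p=W[l==k]*1000
    r=cv2.minAreaRect(p[:,:2].astype(np.float32)); C=p-p.mean(0)
    f=np.linalg.lstsq(np.c_[C[:,:2],C[:,0]*0+1],C[:,2],rcond=None)[0]
    print(name,len(p),"rect",np.round(r[0],1),np.round(r[1],1),round(r[2],1),"mean",p.mean(0).round(1),"slope deg",np.degrees(f[:2]).round(2))
for n,b in dict(t1=(240,295,170,228),t2=(305,350,185,240),t3=(352,402,185,240)).items():
    fit(n+" plate",*b,.044,.064); fit(n+" handle",*b,.066,.09)
b=(160,240,205,290); fit("door+logger",*b,.0505,.058); fit("rest",160,210,225,290,.070,.1);fit("tab",208,240,225,290,.070,.1)
E
```

```text
t 52.8 pos [ 366.2 -296.2  190.5] phi 186.3 tilt 0.06 open 49.9 F [ 0.4 -1.4  0. ]
0

t1 plate 1036 rect [616.9 -53.7] [106.1  85.8] 15.3 mean [616.2 -53.8  52.3] slope deg [-0.15  0.02]
t1 handle 78 rect [616.9 -53.8] [49.2 11.9] 15.3 mean [616.6 -53.6  76.3] slope deg [-0.59 -2.23]
t2 plate 1051 rect [ 577.5 -227.4] [ 86.2 105.8] 83.1 mean [ 576.9 -226.8   52.4] slope deg [-0.29  0.24]
t2 handle 87 rect [ 576.5 -227.4] [12.8 48.1] 83.4 mean [ 576.7 -226.4   75.8] slope deg [ -0.77 -16.4 ]
t3 plate 1045 rect [ 575.1 -361.9] [105.4  85.9] 6.3 mean [ 574.5 -361.3   52.3] slope deg [-0.14  0.12]
t3 handle 95 rect [ 575.1 -361.1] [48.7 12.5] 6.9 mean [ 574.9 -360.7   75.8] slope deg [  2.11 -19.32]
door+logger 1754 rect [459.3 136.5] [126.4 143.5] 10.8 mean [457.2 136.8  53.7] slope deg [-0.17  0.14]
rest 40 rect [458.  135.3] [37.8  6. ] 9.6 mean [459.3 135.1  78.4] slope deg [-6.75 33.1 ]
tab 21 rect [468.9  78.7] [27.9  4.4] 10.5 mean [468.3  78.4  77.4] slope deg [-6.34 57.09]
```

View pics/t4c.png

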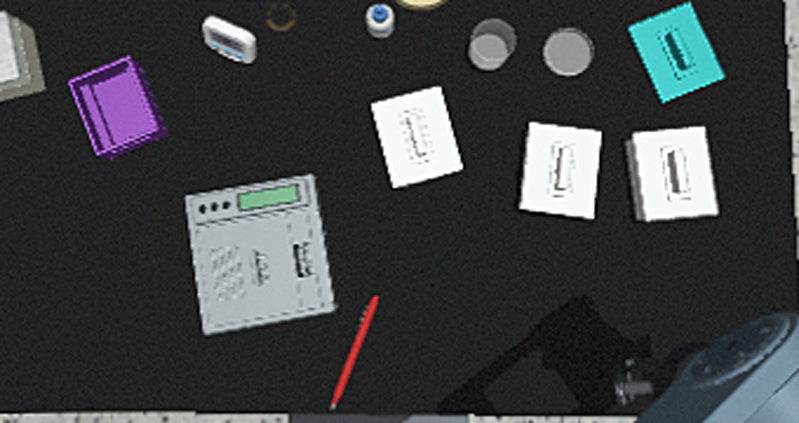

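```bash
python3 - <<'E'
import numpy as np
for n in("top0","top4"):
    d=np.load(n+".npz");W,ok=d["W"],d["ok"];o=[]
    for x,y in[(420,100),(420,170),(500,180),(505,100),(470,150),(540,145)]:
        q=ok&(np.hypot(W[...,0]-x/1e3,W[...,1]-y/1e3)<.01); o.append(round(float(np.median(W[...,2][q])*1000),1))
    print(n,o)
E
```

```text
top0 [54.1, 53.7, 53.7, 53.9, 54.5, 61.6]
top4 [54.1, 54.4, 53.3, 53.7, 53.5, 61.7]
```

Door height matches the start within noise. Hand in.

```bash
python3 -c "
from station import job; print(job.sign_off())"
```

```text
the job is handed in; nothing more can be done
None
```

The job is done and handed in at about 53 s of the 200 s allowed; sign-off gave no verdict.

I lifted the door off with its tab pinched in, then took all three lids off before putting anything back. Two tubs held a pack: the one nearest the logger and the middle one. The far tub was empty. Both packs went into the bay, then the door and the three lids went back.

**Last checks from the top camera:**
- **Lids:** all three were level, at the same height as at the start, and within about 2 mm of their starting positions.
- **Door:** level and at its starting height within camera noise. It sits about 2 mm towards +y, inside its play.
- **Snap tab:** it looks sprung back, with a rest-to-tab spacing of about 57 mm against 57.9 mm at the start. I could not read the joint directly.
- **Packs:** they were last seen flat in their places, handles up, before the door closed over them; the door then seated at normal height.
- **Bystanders:** the timer, beaker, petri dish and dropper bottle show no visible movement in the pictures; I did not re-measure them.

**What disagreed:** the third lid met the tub rim twice, at about 17–18 N, because it sat roughly 5 mm off in the grip. A side view showed the error, and after correcting it the lid went in freely. Things laid on the bench came to rest 2–7 mm from where the tool position said, so I re-gripped them using the camera positions.

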